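Load a die block into a guarded bench press with a push stick

TASK

Lay the steel die block lengthways on the open lead-in bed of the green bench press, clear of the guard and between the flared rails, and let go of it. Take the wooden push stick from its slanted rest and use it, keeping the gripper itself out from under the guard, to push the block through the channel right up to the end stop under the ram, so that the brass side latch springs in behind it. Then put the stick back in its rest and let go, leaving the other things on the bench where they are.

Things in the scene. Friction and masses are not known exactly. Their poses are not given: they have to be found in the camera images.
- press: Green bench arbor press, fixed, yaw differs. Origin under the ram axis at table height, z up; +y is the feed direction (about the robot's left), column at +x. Flat slide bed: top at z 30 mm, x -37..37, y -275..63. Channel 41 mm wide from y -125 to the end stop. Ram pad at z 106; head over it z 215..320 (x -30..120, y -43..43); lever at +y up to z 420.
- press_leadin (a point): Middle of the open lead-in bed, in the press frame (0, -210, 30) mm: lay the block's centre here. Two low rails, 8 mm above the bed, flare from 41 mm apart at y -125 to 63 mm apart at y -264.
- press_mouth (a point): Centre of the channel's mouth on the bed: press frame (0, -125, 30) mm. From here to the stop keeper strips overhang the channel's sides, from 9.5 to 15.5 mm above the bed, leaving a slot 29 mm wide between them.
- press_stop (a point): Centre of the end stop's face: press frame (0, 45.5, 40) mm. When the block's front end touches it, the block's centre is on the ram axis (press x 0, y 0.5 mm).
- guard_edge (a point): Middle of the lower edge of the guard's end panel: press frame (0, -115, 141) mm. Clear guard with yellow edges: its end panel (x -62..64) leans outwards over the lead-in, from y -115 at z 141 to y -160 at z 267; front panel at x -58 (y -119..33, z 141..265). The stick passes under it leaning; an upright gripper holding the stick would strike it.
- latch_tip (a point): Tip of the brass latch when sprung in: press frame (-14, -50, 35) mm. A stick kept central (within 4 mm of press x 0) passes it freely.
- latch (a joint): Brass spring latch with a red tab in a window of the front (-x) rail. 0 rad: sprung in, reaching about 5 mm behind the block's flange. The block going in swings it out to about 0.15 rad against a light spring (about 2 N); it springs back by itself when the block is within about 2 mm of the stop.
- die_block: Steel die block, 0.3 kg, T section, alike at both ends: flange 38 wide (x) x 90 long (y) x 8 mm high, upper part 26 wide x 90 long up to 30 mm. Origin at the centre of its underside, z up. Grip across the 26 mm with the fingertips 9 mm or more above its underside (the flange juts out 6 mm each side). Starts flat on the table, long axis roughly along world y.
- push_stick: Wooden push stick, 0.09 kg. Origin = point stick_shoe. Its axis runs in the body frame from (0, -5, 0) mm along (0, -0.669, 0.743) for 200 mm, so it leans 42 deg from z. Shaft 14 wide (x) x 12 mm; dark handle 20 wide (x) x 16 mm from 120 to 200 mm along the axis.
- stick_shoe (a point): Centre of the flat front face (14 wide x 16 mm high) of the stick's black rubber shoe; the face looks to the stick's +y, the shoe is 11 mm deep. Push with the stick's frame parallel to the press frame and this point 10 mm above the bed (shoe 2 mm clear of it).
- stick_grip (a point): Middle of the handle, 160 mm up the stick's axis. Grip here across the 20 mm width (stick x), firmly, fingers pointing down along the stick. The handle stands free of the rest.
- stick_rest: Fixed wooden rest, 58 x 130 mm, 104 mm high; origin at the centre of the base's underside, table height, z up, yaw differs. A sloping trough open at the top (cheeks 23 mm apart, up to 108 mm along the stick) with a toe wall holds the stick leaning 42 deg, top towards the rest's -y. The stick goes in and out along its own axis or square to it, upwards.
- rest_home (a point): Where the push stick's origin stands when it is home in the rest: rest frame (0, 46, 20) mm, stick frame parallel to the rest frame.
- masking_tape: Bystander: roll of paper tape, 78 x 78 x 19 mm, origin at the centre of its underside.
- brass_tin: Bystander: brass-coloured flat tin, 67 x 86 x 26 mm, origin at the centre of its underside.
- cutters_red: Bystander: small cutters with red handles, 91 x 58 x 12 mm, origin at the centre of its underside.
- ring_clamp: Bystander: wooden ring clamp, 34 x 120 x 20 mm, origin at the centre of its underside.

How it is judged:
By the outcome, as a careful person would: the job done as asked, in the order asked, and still so for the second after the job is handed in, with the robot touching nothing.
It also fails if it takes over 61 s, if anything falls off the work surface, if the arm or the gripper's body presses on something with over 40 N, if the wrist force passes 120 N, or if a joint passes its speed limit or range.

ROBOT

A 7-joint arm with a two-finger parallel gripper is mounted at the origin on a cart in front of the work surface, level with it; the furniture and walls round the work are solid. World frame = base frame: x ahead of the robot, y to its left, z up, the work surface at z = 0. Lengths are in m, angles in rad, forces in N, time in s.
With the tool pointing down it reaches from about 0.4 to 0.85 m from the base axis. Payload 10.4 kg.
Tool frame: the origin (TCP) lies midway between the tips of the shut fingers; the grasp point (between the pads) lies 19 mm behind it; z points along the fingers, y is the line along which they close (so a half turn about z gives the same grasp; the last joint's range is limited). The gripper opens to 87 mm and grips with 3 to 60 N. Pads are 19 mm wide; open, the fingers measure 117 mm over their backs; the gripper's body (75 mm by 190 mm) begins 51 mm behind the grasp point.
Start: joints at [1.091, 0.332, -0.065, 1.46, 0.022, 1.35, -0.088], TCP at [0.276, -0.561, 0.223] pointing down, gripper open.
Joint ranges: [-2.6, 2.6], [-0.5, 2.12], [-1.47, 1.34], [0.16, 2.42], [-1.27, 4.41], [0.06, 2.06], [-2.6, 2.6]. Speed limits (rad/s): [2.22, 2.22, 2.79, 2.79, 3.14, 3.14, 3.14].

INTERFACE

Orientations are given as a unit quaternion [x, y, z, w].
In Python, from bench import sensors, eyes, order gives the robot as it stands.
- The arm moves only by the tool arm_command, never from a script. Its argument "steps" is a list of rows, each an object with "rot": the turn, a rotation vector about the world's x, y, z in degrees, a list of three; "slide": the shift along the world's x, y, z in m, a list of three; "grip": the opening, from 0 (shut) to 1 (fully open). A call has exactly 8 rows; each row shifts and turns the commanded pose from where the row before left it; what a row does not reach is not made up. A row lasts 1/8 s, in which the tool goes at most 62.5 mm and 10.7 degrees, less where a joint would pass 70% of its speed; a pose out of reach is approached as far as the arm can. A call with a gripper value outside its range is refused whole. The fingers move at their own pace and stop on an object; "newtons" is the grip in N (left out, the last holds). Time passes only in rows, so rows that do not move let the fingers close, or fill a call up. It gives the time, the measured TCP pose, the force, the opening and the grip force at its end, in the units of the state.
- sensors.read_state(): the state, without advancing time (a new reading comes with each control period).
- eyes.camera(name): name is "side" or "top" or "wrist"; returns a dict with "pixels" (480x640x3 uint8, red, green, blue), "intrinsics" (3x3 intrinsics, pixels), "pose" (4x4, takes a point from camera to world coordinates). Camera axes: x right, y down, z forward; pixel columns grow to the right and rows downward; lengths in m; the calibration is good to about 2 mm. The wrist camera is an equidistant fisheye: a pixel r from the principal point sees the ray r / f radians off the axis. A picture is of the moment at which its call begins. There is no depth.
- order.close_job(): hands the job in; it is judged then, once.
Trained networks look in a picture, given as the dict that the camera call returned (one of the last four; its "shot" number tells which), for a name from the list of things; names that differ only in an ending like _2 or _b are one class to them, and where a whole thing is asked for, a point or a joint stands for the part that bears it (a point fixed in the world has none). Each returns a list of dicts, best first, with "conf" (0 to 1); they miss things now and then, are a little off and sometimes report something else, mostly with a low value. They report only what shows in the picture. A call takes as long as a camera call.
- eyes.look_for(name, picture): "bbox" ([left, top, right, bottom] in pixels, round what is visible of it).
The state is a dict: "time": time; "joint_positions": joint angles; "joint_vel": joint speeds; "joint_torque": joint torques, N m; "ee_pos": TCP position; "eef_rot": TCP orientation; "ft_force": force on the tool from outside, world axes, zero at the start; "torque": the same for the moment, N m; "width": finger opening in m; "grip_force": force on a finger pad.
Only numpy, scipy, OpenCV 4.12 (cv2) and the standard library are available. Lean on these libraries where they do the work, as an engineer would, in place of code of your own. Each camera call takes 0.05 s, during which the arm holds its last target. There are 200 camera calls.

## Working session

There is one attempt and no reset: what is moved stays moved. The work goes in short steps, Python scripts to look and compute and a tool call to move; the robot and the scene stay as the last step left them, time stands still between calls to the robot, and variables do not carry over. Pictures are saved under pics/ and viewed, at most 10 in all, crops included, and the job is handed in when it is done.

Besides the shell and the picture viewer there is one more tool, called after "Emit:" by a JSON object that holds its "name" and its "arguments". arm_command: Moves the arm, as the interface text tells. Its arguments: {"type":"object","properties":{"steps":{"type":"array","items":{"type":"object","properties":{"rot":{"type":"array","items":{"type":"number"}},"slide":{"type":"array","items":{"type":"number"}},"grip":{"type":"number"}}}},"newtons":{"type":"number"}},"required":["steps"]}

```bash
mkdir -p pics; ls
cat > h.py <<'E'
import numpy as np, cv2
from bench import sensors, eyes, order
from scipy.spatial.transform import Rotation as R
def shot(n,f=None):
    p=eyes.camera(n)
    if f: cv2.imwrite('pics/'+f,cv2.cvtColor(p['pixels'],cv2.COLOR_RGB2BGR))
    return p
def ray(p,uv,fish=False):
    K=p['intrinsics'];T=p['pose']
    v=np.array([(uv[0]-K[0][2])/K[0][0],(uv[1]-K[1][2])/K[1][1]])
    if fish:
        r=np.hypot(*v); d=np.r_[v/r*np.sin(r),np.cos(r)] if r>0 else np.array([0,0,1.])
    else: d=np.r_[v,1]
    return T[:3,3],T[:3,:3]@d
def onz(p,uv,z=0,fish=False):
    o,d=ray(p,uv,fish); return o+d*(z-o[2])/d[2]
def proj(p,X,fish=False):
    K=p['intrinsics'];T=p['pose'];X=np.atleast_2d(X)
    c=(X-T[:3,3])@T[:3,:3]
    if fish:
        r=np.hypot(c[:,0],c[:,1]);t=np.arctan2(r,c[:,2]);q=c[:,:2]/r[:,None]*t[:,None]
    else: q=c[:,:2]/c[:,2:]
    return np.c_[q[:,0]*K[0][0]+K[0][2],q[:,1]*K[1][1]+K[1][2]]
E
cat > a.py <<'E'
from h import *
np.set_printoptions(precision=4,suppress=True)
for n in ['top','side']:
    p=shot(n,n+'0.png'); print(n,p['intrinsics'],p['pose'])
    for k in ['press','die_block','push_stick','stick_rest','stick_shoe','latch','masking_tape','brass_tin','cutters_red','ring_clamp']:
        l=eyes.look_for(k,p)[:2]
        print(k,[(np.round(a['bbox']).tolist(),round(a['conf'],2)) for a in l])
E
python3 a.py
```

```text
pics
top [[499.1191   0.     325.8643]
 [  0.     499.1191 242.5973]
 [  0.       0.       1.    ]] [[ 0.0135 -0.9994  0.0323  0.5477]
 [-0.9998 -0.0131  0.013   0.0648]
 [-0.0126 -0.0325 -0.9994  1.0186]
 [ 0.      0.      0.      1.    ]]
press [([390.0, 302.0, 440.0, 330.0], 0.69), ([87.0, 97.0, 360.0, 259.0], 0.64)]
die_block [([387.0, 302.0, 441.0, 326.0], 0.81)]
push_stick [([400.0, 214.0, 500.0, 229.0], 0.77), ([89.0, 99.0, 360.0, 266.0], 0.49)]
stick_rest [([389.0, 209.0, 456.0, 238.0], 0.56), ([402.0, 212.0, 496.0, 229.0], 0.42)]
stick_shoe [([400.0, 211.0, 500.0, 229.0], 0.72)]
latch [([244.0, 236.0, 266.0, 251.0], 0.62)]
masking_tape [([437.0, 150.0, 476.0, 189.0], 0.81)]
brass_tin [([360.0, 134.0, 411.0, 177.0], 0.92), ([87.0, 100.0, 362.0, 263.0], 0.45)]
cutters_red [([241.0, 304.0, 280.0, 325.0], 0.86), ([402.0, 212.0, 500.0, 228.0], 0.32)]
ring_clamp [([309.0, 296.0, 334.0, 357.0], 0.57), ([240.0, 301.0, 282.0, 328.0], 0.41)]
side [[617.5364   0.     327.1482]
 [  0.     617.5364 235.9853]
 [  0.       0.       1.    ]] [[ 0.9999 -0.0073 -0.0118  0.6059]
 [ 0.0081 -0.3874  0.9219 -1.2123]
 [-0.0113 -0.9219 -0.3873  0.6549]
 [ 0.      0.      0.      1.    ]]
press [([308.0, 80.0, 389.0, 295.0], 0.69)]
die_block [([241.0, 297.0, 268.0, 331.0], 0.93)]
push_stick [([339.0, 268.0, 355.0, 290.0], 0.68), ([328.0, 286.0, 358.0, 332.0], 0.57)]
stick_rest []
stick_shoe [([337.0, 267.0, 350.0, 293.0], 0.6)]
latch [([320.0, 238.0, 333.0, 245.0], 0.4), ([306.0, 79.0, 387.0, 292.0], 0.32)]
masking_tape [([385.0, 319.0, 420.0, 336.0], 0.51)]
brass_tin [([389.0, 282.0, 427.0, 316.0], 0.91), ([330.0, 286.0, 356.0, 331.0], 0.67)]
cutters_red [([389.0, 282.0, 424.0, 315.0], 0.67), ([251.0, 251.0, 278.0, 266.0], 0.46)]
ring_clamp [([233.0, 270.0, 280.0, 284.0], 0.92), ([309.0, 78.0, 389.0, 293.0], 0.56)]
```

Run:
```python
import cv2
a=cv2.imread('pics/top0.png');b=cv2.imread('pics/side0.png')
cv2.imwrite('pics/top0c.png',cv2.resize(a[140:340,240:507],None,fx=2.99,fy=2.99,interpolation=cv2.INTER_CUBIC))
cv2.imwrite('pics/side0c.png',cv2.resize(b[180:340,225:435],None,fx=3.7,fy=3.7,interpolation=cv2.INTER_CUBIC))
```

```text
(no output)
```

View pics/top0c.png

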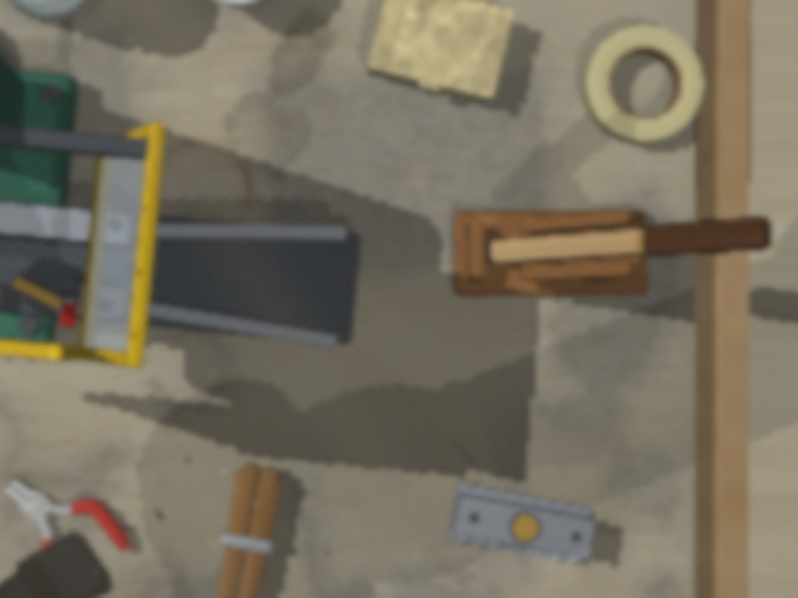

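View pics/side0c.png

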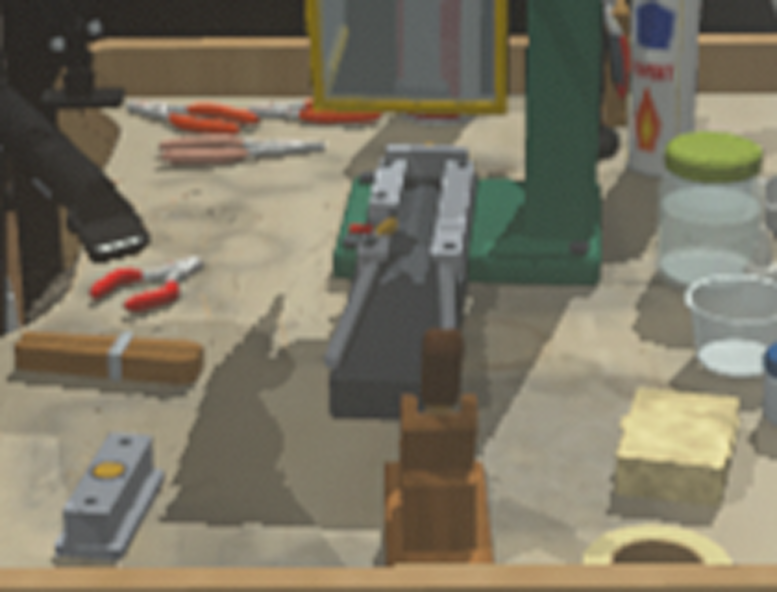

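```bash
cat > fit.py <<'E'
from h import *
from scipy.optimize import least_squares
import json
np.set_printoptions(precision=4,suppress=True)
pt=shot('top','top1.png');ps=shot('side','side1.png')
T=lambda u,v:(240+u/2.99,140+v/2.99); S=lambda u,v:(225+u/3.7,180+v/3.7)
def W(q,P): return R.from_euler('z',q[2]).apply(np.atleast_2d(P)/1000.)+[q[0],q[1],0]
def fit(obs,q0):
    def f(q): return np.concatenate([(proj(p,W(q,P))[0]-uv)[m] for p,uv,P,m in obs])
    s=least_squares(f,q0,loss='soft_l1'); print(s.x,np.degrees(s.x[2]),'res',np.round(f(s.x),1)); return s.x
A=slice(0,2);U=slice(0,1);V=slice(1,2)
h=34.
# block: holes distance free -> use centre, then yaw from holes
hc=[onz(pt,T(*c),.03) for c in [(474,517),(525,527),(576,537)]]; hs=[onz(ps,S(*c),.03) for c in [(90,503),(108,470),(125,441)]]
print('block',hc,hs)
print('yaw',[np.degrees(np.arctan2(-(c[2]-c[0])[0]*s,(c[2]-c[0])[1]*s)) for c,s in [(hc,-1),(hs,1)]])
press=fit([(pt,T(358,235),(37,-275,30),A),(pt,T(351,344),(-37,-275,30),A),(pt,T(347,234),(31.5,-264,38),V),(pt,T(338,342),(-33,-264,38),V),
 (pt,T(135,365),(-58,-160,267),A),(pt,T(160,123),(64,-160,267),A),
 (ps,S(331,380),(-37,-275,30),A),(ps,S(331,412),(-37,-275,0),A),(ps,S(312,105),(-62,-115,141),V),(ps,S(506,107),(64,-115,141),A)],[.56,.15,-.1])
rest=fit([(pt,T(768,235),(0,46-144.7,20+143.2),A),(pt,T(643,241),(0,46-79.4,20+94.5),A),(pt,T(490,250),(0,44,28),V),
 (pt,T(650,253),(0,-65,50),V),(pt,T(454,252),(0,65,20),A),(ps,S(443,332),(0,46-132.9,174),A),(ps,S(388,563),(-29,-65,0),U),(ps,S(492,563),(29,-65,0),U)],[.55,-.2,0])
json.dump(dict(press=press.tolist(),rest=rest.tolist()),open('pose.json','w'))
im=cv2.cvtColor(pt['pixels'],cv2.COLOR_RGB2BGR);im=cv2.resize(im[140:340,240:507],None,fx=2.99,fy=2.99,interpolation=cv2.INTER_CUBIC)
im2=cv2.cvtColor(ps['pixels'],cv2.COLOR_RGB2BGR);im2=cv2.resize(im2[180:340,225:435],None,fx=2.99,fy=2.99,interpolation=cv2.INTER_CUBIC)
def line(P,q,c):
    for p,i,o in [(pt,im,(240,140)),(ps,im2,(225,180))]:
        u=((proj(p,W(q,P))-o)*2.99); cv2.polylines(i,[np.int32(u)],False,c,1,cv2.LINE_AA)
line([(37,63,30),(37,-275,30),(-37,-275,30),(-37,63,30)],press,(0,0,255))
line([(20.5,-125,38),(31.5,-264,38)],press,(255,0,255));line([(-20.5,-125,38),(-31.5,-264,38)],press,(255,0,255))
line([(64,-160,267),(64,-115,141),(-62,-115,141),(-62,-160,267),(64,-160,267)],press,(255,255,0))
line([(29,65,0),(29,-65,0),(-29,-65,0),(-29,65,0),(29,65,0)],rest,(255,0,0))
n=np.array([0,.743,.669]);ax=np.array([0,-.669,.743]);b=np.array([0,41,20])
for s in(-1,1):
  line([b+ax*t+n*8*s+[x,0,0] for x,t in[(10,120),(10,200),(-10,200),(-10,120),(10,120)]],rest,(0,255,255) if s>0 else (0,255,0))
blk=[*np.mean([hc[1],hs[1]],0)[:2],np.radians(-10)]
line([(13,45,30),(13,-45,30),(-13,-45,30),(-13,45,30),(13,45,30)],blk,(0,0,255))
o=np.zeros((600,800,3),np.uint8);o[:im.shape[0],:im.shape[1]]=im
cv2.imwrite('pics/ov_t.png',im);cv2.imwrite('pics/ov_s.png',im2)
print(sensors.read_state()['time'])
E
python3 fit.py
```

```text
block [array([ 0.4431, -0.0673,  0.03  ]), array([ 0.437 , -0.1009,  0.03  ]), array([ 0.4309, -0.1344,  0.03  ])] [array([ 0.4343, -0.1354,  0.03  ]), array([ 0.4398, -0.0993,  0.03  ]), array([ 0.4456, -0.0659,  0.03  ])]
yaw [np.float64(-10.231711687569035), np.float64(-9.238527172950162)]
[ 0.6124  0.2891 -0.0701] -4.017170274713865 res [-0.5 -0.9 -1.2 -0.2  1.4 -2.   1.3 -0.9 -0.1 -0.3 -2.  -1.8 -1.7  1.5
  0.7 -1.4  1. ]
[ 0.6198 -0.1199  0.0179] 1.027565383155037 res [ 1.5 -0.8 -1.9 -0.4  0.2 -1.9  0.6 -0.1 -1.5 -4.  -1.8 -0.1]
1.2
```

View pics/ov_t.png

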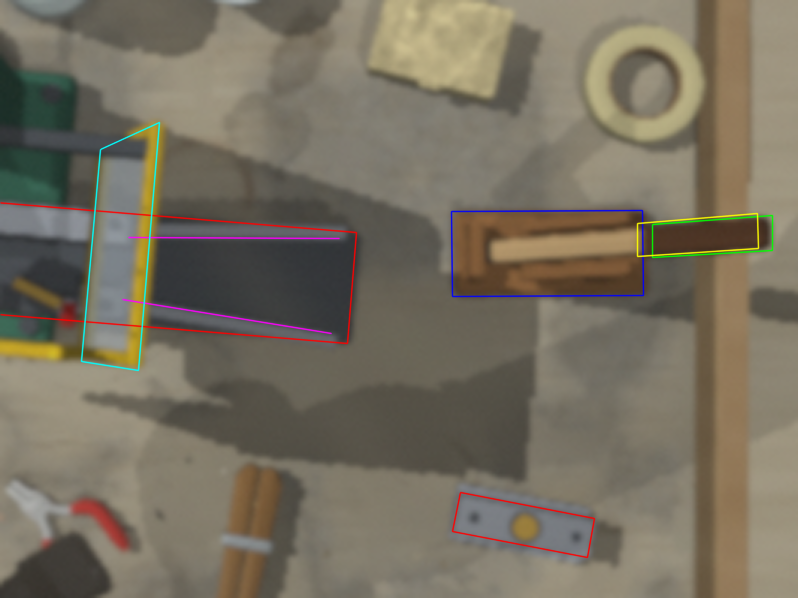

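```bash
cat > st.py <<'E'
from h import *
np.set_printoptions(precision=4,suppress=True)
s=sensors.read_state(); r=R.from_quat(s['eef_rot']); m=r.as_matrix()
print('t',s['time'],'pos',s['ee_pos'],'toolx',m[:,0],'y',m[:,1],'z',m[:,2]); print('yaw of y: %.2f'%np.degrees(np.arctan2(m[1,1],m[0,1])),'F',np.array(s['ft_force']),'w',s['width'],s['grip_force'],'q',np.array(s['joint_positions']))
E
python3 st.py
```

```text
t 1.2 pos [ 0.2757 -0.5609  0.2226] toolx [0.8975 0.4411 0.    ] y [ 0.4411 -0.8975  0.0001] z [ 0.0001 -0.0001 -1.    ]
yaw of y: -63.83 F [ 0.4741 -0.4718  0.0938] w 0.08687706731975266 0.0 q [ 1.0914  0.3322 -0.0647  1.4601  0.0216  1.3499 -0.0885]
```

Emit:
{"name": "arm_command", "arguments": {"steps": [{"slide": [0.018,0.052,0],"rot": [0,0,6.5],"grip": 1},{"slide": [0.018,0.052,0],"rot": [0,0,6.5],"grip": 1},{"slide": [0.018,0.052,0],"rot": [0,0,6.5],"grip": 1},{"slide": [0.018,0.052,0],"rot": [0,0,6.5],"grip": 1},{"slide": [0.018,0.052,0],"rot": [0,0,6.5],"grip": 1},{"slide": [0.018,0.052,0],"rot": [0,0,6.5],"grip": 1},{"slide": [0.018,0.052,0],"rot": [0,0,6.5],"grip": 1},{"slide": [0.018,0.052,0],"rot": [0,0,6.5],"grip": 1}]}}

```text
time: 2.2
ee_pos: [0.4201, -0.1432, 0.2229]
eef_rot: [0.775, 0.632, 0.0, 0.0]
ft_force: [0.7, 0.9, 0.6]
width: 0.0871
grip_force: 0.0
```

```bash
python3 st.py
python3 - <<'E'
from h import *
p=shot('wrist','w1.png'); print(p['intrinsics'],p['pose']); print(eyes.look_for('die_block',p)[:2])
E
```

```text
t 2.2 pos [ 0.4201 -0.1432  0.2229] toolx [ 0.2014  0.9795 -0.0005] y [ 0.9795 -0.2014  0.0009] z [ 0.0008 -0.0006 -1.    ]
yaw of y: -11.62 F [0.6577 0.8538 0.5549] w 0.08706052616946412 0.0 q [ 0.7242 -0.0498 -0.4776  1.8879 -0.0233  1.2971  0.0506]
[[371.64829954   0.         323.58891279]
 [  0.         371.64829954 236.76742657]
 [  0.           0.           1.        ]] [[ 0.9797345  -0.19108628 -0.06005276  0.43685074]
 [-0.20029757 -0.93302236 -0.29891496 -0.06165524]
 [ 0.00108798  0.30488572 -0.95238832  0.38386815]
 [ 0.          0.          0.          1.        ]]
[{'bbox': [311.3, 115.1, 354.2, 206.3], 'conf': 0.65}]
```

View pics/w1.png

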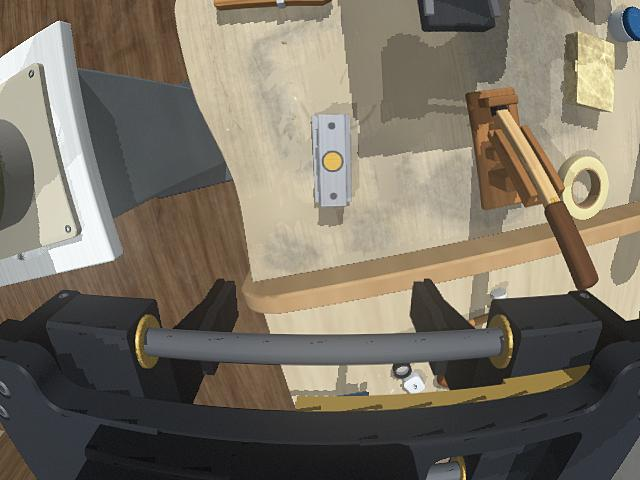

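Run:
```python
from h import *
np.set_printoptions(precision=4,suppress=True)
p=shot('wrist','w1.png'); im=p['pixels']
from scipy import ndimage
hsv=cv2.cvtColor(im,cv2.COLOR_RGB2HSV); m=cv2.inRange(hsv[140:180,310:355],(15,150,150),(35,255,255))
v,u=np.nonzero(m); c=(u.mean()+310,v.mean()+140); print(c,len(u))
a=[onz(p,x,.03,True) for x in [(332,126),c,(333,196)]]; d=a[0]-a[2]
print(a,np.degrees(np.arctan2(-d[0],d[1])))
```

```text
(np.float64(331.6666666666667), np.float64(166.41666666666666)) 24
[array([ 0.4451, -0.0631,  0.03  ]), array([ 0.4374, -0.101 ,  0.03  ]), array([ 0.4333, -0.1297,  0.03  ])] -10.072965673399338
```

Emit:
{"name": "arm_command", "arguments": {"steps": [{"slide": [0.006,0.015,-0.03],"rot": [0,0,1.6],"grip": 1},{"slide": [0.006,0.015,-0.04],"rot": [7.4,-1.3,0],"grip": 1},{"slide": [0.0064,0.0147,-0.04],"rot": [7.4,-1.3,0],"grip": 1},{"slide": [0,0,-0.045],"grip": 1},{"slide": [0,0,-0.03],"grip": 1},{"slide": [0,0,-0.024],"grip": 1},{"slide": [0,0,0],"grip": 1},{"slide": [0,0,0],"grip": 0.6}]}}

```text
schema error: expected keys rot, slide, grip
```

```bash
python3 st.py
python3 - <<'E'
from h import *
p=shot('wrist','w2.png'); s=shot('side','s2.png')
a=p['pixels'][40:440,100:560]; cv2.imwrite('pics/w2c.png',cv2.cvtColor(a,cv2.COLOR_RGB2BGR))
E
```

```text
t 2.35 pos [ 0.4206 -0.1424  0.223 ] toolx [ 0.1996  0.9799 -0.0003] y [ 0.9799 -0.1996  0.001 ] z [ 0.0009 -0.0005 -1.    ]
yaw of y: -11.51 F [-0.8074 -1.9395 -0.2847] w 0.08711717569446252 0.0 q [ 0.7235 -0.0494 -0.4788  1.8873 -0.0234  1.2972  0.0506]
```

View pics/w2c.png

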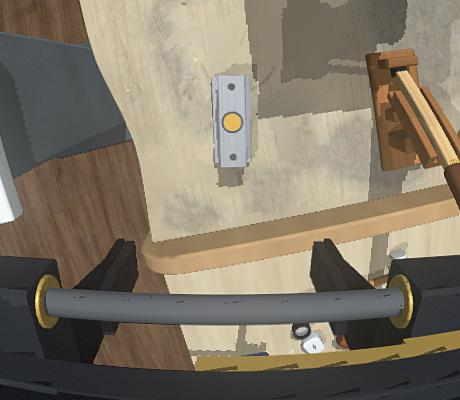

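The call was refused because every row needs all its keys. The arm had not moved, and the block's disk still shows at wrist pixel (332,162). I'm sending it again with full rows.

Emit:
{"name": "arm_command", "arguments": {"steps": [{"slide": [0.006,0.015,-0.03],"rot": [0,0,1.6],"grip": 1},{"slide": [0.006,0.015,-0.04],"rot": [7.4,-1.3,0],"grip": 1},{"slide": [0.0064,0.0147,-0.04],"rot": [7.4,-1.3,0],"grip": 1},{"slide": [0,0,-0.045],"rot": [0,0,0],"grip": 1},{"slide": [0,0,-0.03],"rot": [0,0,0],"grip": 1},{"slide": [0,0,-0.024],"rot": [0,0,0],"grip": 1},{"slide": [0,0,0],"rot": [0,0,0],"grip": 1},{"slide": [0,0,0],"rot": [0,0,0],"grip": 0.6}]}}

```text
time: 3.45
ee_pos: [0.4385, -0.1011, 0.0144]
eef_rot: [0.761, 0.635, 0.1, -0.084]
ft_force: [0.7, 0.0, 0.3]
width: 0.0827
grip_force: 0.0
```

```bash
python3 st.py
python3 - <<'E'
from h import *
p=shot('wrist','w2.png')
a=p['pixels'][40:440,100:560]; cv2.imwrite('pics/w2c.png',cv2.cvtColor(a,cv2.COLOR_RGB2BGR))
E
```

```text
t 3.45 pos [ 0.4385 -0.1011  0.0144] toolx [0.1729 0.9503 0.259 ] y [ 0.9839 -0.1789 -0.0003] z [ 0.046   0.2549 -0.9659]
yaw of y: -10.31 F [0.7472 0.0299 0.3404] w 0.08269542411671899 0.0 q [ 0.7353  0.2772 -0.4453  2.072  -0.1875  0.86    0.2485]
```

View pics/w2c.png

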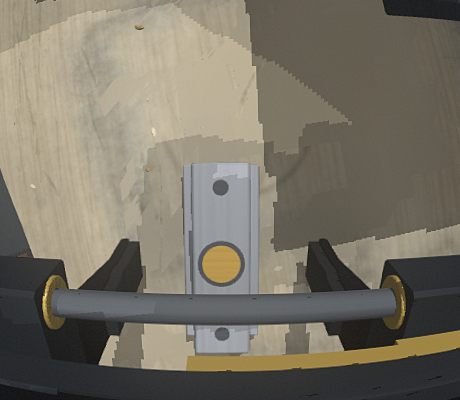

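Run:
```python
from h import *
np.set_printoptions(precision=4,suppress=True)
p=shot('wrist')
a=[onz(p,x,.03,True) for x in [(320,227),(322,304),(322,374)]]; d=a[0]-a[2]
print(a,np.degrees(np.arctan2(-d[0],d[1])))
```

```text
[array([ 0.4436, -0.0664,  0.03  ]), array([ 0.4384, -0.1002,  0.03  ]), array([ 0.4323, -0.1337,  0.03  ])] -9.527524735026436
```

Emit:
{"name": "arm_command", "arguments": {"newtons": 40, "steps": [{"slide": [0,0.001,0],"rot": [0,0,0.5],"grip": 0.2},{"slide": [0,0,0],"rot": [0,0,0],"grip": 0},{"slide": [0,0,0],"rot": [0,0,0],"grip": 0},{"slide": [0,0,0],"rot": [0,0,0],"grip": 0},{"slide": [0,0,0.02],"rot": [0,0,0],"grip": 0},{"slide": [0,0,0.04],"rot": [0,0,0],"grip": 0},{"slide": [0,0,0.04],"rot": [0,0,0],"grip": 0},{"slide": [0.01,0.02,0.02],"rot": [0,0,1.5],"grip": 0}]}}

```text
time: 4.55
ee_pos: [0.4486, -0.0806, 0.1356]
eef_rot: [0.75, 0.648, 0.099, -0.085]
ft_force: [0.6, -0.1, -1.0]
width: 0.0021
grip_force: 0.0
```

```bash
python3 st.py
python3 - <<'E'
from h import *
p=shot('wrist','w3.png')
import json
q=json.load(open('pose.json'))['press']
im=cv2.cvtColor(p['pixels'],cv2.COLOR_RGB2BGR)
W=lambda P:R.from_euler('z',q[2]).apply(np.array(P)/1000.)+[q[0],q[1],0]
def L(P,c):
    P=np.array(P,float);Q=np.concatenate([a+(b-a)*np.linspace(0,1,30)[:,None] for a,b in zip(P[:-1],P[1:])])
    cv2.polylines(im,[np.int32(np.round(proj(p,W(Q),True)))],False,c,1)
L([(37,-60,30),(37,-275,30),(-37,-275,30),(-37,-60,30)],(0,0,255))
L([(20.5,-125,38),(31.5,-264,38)],(255,0,255));L([(-20.5,-125,38),(-31.5,-264,38)],(255,0,255))
cv2.imwrite('pics/w3o.png',im[:420])
E
```

```text
t 4.55 pos [ 0.4486 -0.0806  0.1356] toolx [0.1402 0.9559 0.2579] y [ 0.9894 -0.1454  0.0011] z [ 0.0385  0.255  -0.9662]
yaw of y: -8.36 F [ 0.6119 -0.0523 -0.9863] w 0.00212693751760451 0.0 q [ 0.7356  0.1016 -0.4792  1.9645 -0.2358  1.1264  0.2181]
```

View pics/w3o.png

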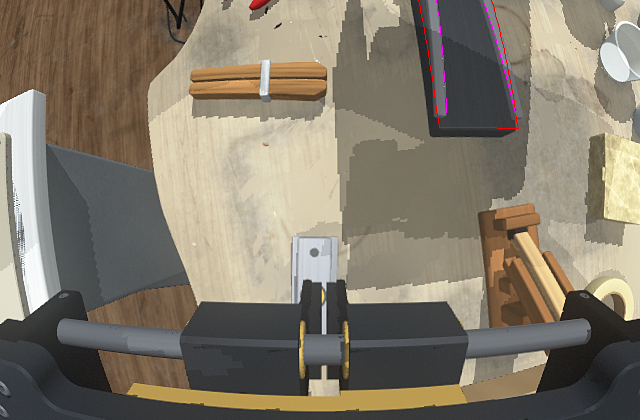

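The picture shows that the fingers closed too slowly and passed over the block. The block is still on the table, with its front hole at (314,252) and the bed's end near (430–515,130). I'm measuring the block again and going back for it.

Run:
```python
from h import *
np.set_printoptions(precision=4,suppress=True)
p=shot('wrist','w3.png')
print(onz(p,(314,252.5),.03,True), proj(p,[.4436,-.0664,.03],True))
g=cv2.cvtColor(p['pixels'],cv2.COLOR_RGB2GRAY).astype(int)
# hole centroid
s=g[244:262,304:326]; v,u=np.nonzero(s<125); print(u.mean()+304,v.mean()+244,len(u))
for r in (242,270): print(r,g[r,286:352].tolist())
pt=shot('top'); hsv=cv2.cvtColor(pt['pixels'],cv2.COLOR_RGB2HSV)
print([ (np.round(a['bbox'],1).tolist(),a['conf']) for a in eyes.look_for('die_block',pt)[:2]])
```

```text
[ 0.4459 -0.0634  0.03  ] [[311.6427 256.7638]]
311.75 257.0 48
242 [197, 196, 195, 181, 177, 209, 219, 216, 216, 215, 200, 168, 155, 154, 156, 153, 155, 151, 151, 151, 148, 147, 147, 148, 146, 145, 146, 143, 142, 140, 139, 154, 159, 157, 156, 155, 152, 144, 142, 144, 142, 151, 169, 181, 178, 176, 172, 167, 180, 155, 170, 183, 184, 163, 105, 115, 117, 119, 118, 145, 152, 146, 146, 145, 143, 144]
270 [195, 199, 167, 146, 193, 212, 210, 216, 122, 167, 203, 214, 211, 206, 206, 210, 214, 207, 209, 207, 207, 206, 208, 210, 214, 210, 210, 210, 209, 205, 206, 208, 209, 210, 211, 210, 210, 211, 210, 211, 207, 177, 169, 189, 188, 184, 184, 191, 166, 172, 175, 177, 177, 181, 182, 184, 179, 186, 142, 137, 137, 140, 136, 137, 137, 137]
[([391.0, 302.6, 413.2, 323.3], 0.8), ([84.9, 99.8, 359.2, 261.0], 0.2)]
```

Emit:
{"name": "arm_command", "arguments": {"newtons": 40, "steps": [{"slide": [-0.005,-0.01,0],"rot": [0,0,-1.6],"grip": 0.6},{"slide": [-0.0047,-0.0103,0],"rot": [0,0,0],"grip": 0.6},{"slide": [0,0,-0.02],"rot": [0,0,0],"grip": 0.6},{"slide": [0,0,-0.02],"rot": [0,0,0],"grip": 0.6},{"slide": [0,0,-0.01],"rot": [0,0,0],"grip": 0.6},{"slide": [0,0,-0.035],"rot": [0,0,0],"grip": 0.6},{"slide": [0,0,-0.035],"rot": [0,0,0],"grip": 0.6},{"slide": [0,0,0],"rot": [0,0,0],"grip": 0.3}]}}

```text
time: 5.75
ee_pos: [0.4366, -0.0992, 0.012]
eef_rot: [0.759, 0.638, 0.099, -0.087]
ft_force: [0.3, -0.4, 0.1]
width: 0.0472
grip_force: 0.0
```

Emit:
{"name": "arm_command", "arguments": {"newtons": 40, "steps": [{"slide": [0,0,0],"rot": [0,0,0],"grip": 0},{"slide": [0,0,0],"rot": [0,0,0],"grip": 0},{"slide": [0,0,0],"rot": [0,0,0],"grip": 0},{"slide": [0,0,0],"rot": [0,0,0],"grip": 0},{"slide": [0,0,0],"rot": [0,0,0],"grip": 0},{"slide": [0,0,0],"rot": [0,0,0],"grip": 0},{"slide": [0,0,0],"rot": [0,0,0],"grip": 0},{"slide": [0,0,0.02],"rot": [0,0,0],"grip": 0}]}}

```text
time: 6.75
ee_pos: [0.4375, -0.0993, 0.0333]
eef_rot: [0.759, 0.638, 0.099, -0.085]
ft_force: [-0.3, -0.7, -3.9]
width: 0.026
grip_force: 40.0
```

```bash
python3 st.py
```

```text
t 6.75 pos [ 0.4375 -0.0993  0.0333] toolx [0.1654 0.9514 0.2596] y [ 0.9854 -0.1705 -0.003 ] z [ 0.0414  0.2563 -0.9657]
yaw of y: -9.82 F [-0.3159 -0.6766 -3.897 ] w 0.026000544234847843 39.99900698661804 q [ 0.743   0.2441 -0.4545  2.0611 -0.1958  0.9064  0.2511]
```

Emit:
{"name": "arm_command", "arguments": {"steps": [{"slide": [0,0,0.045],"rot": [0,0,0],"grip": 0},{"slide": [0.01,0.01,0.042],"rot": [0,0,0.8],"grip": 0},{"slide": [0.025,0.021,0],"rot": [0,0,1],"grip": 0},{"slide": [0.03,0.026,0],"rot": [0,0,1],"grip": 0},{"slide": [0.03,0.026,0],"rot": [0,0,1],"grip": 0},{"slide": [0.03,0.026,0],"rot": [0,0,1],"grip": 0},{"slide": [0.022,0.02,0],"rot": [0,0,1],"grip": 0},{"slide": [0,0,0],"rot": [0,0,0],"grip": 0}]}}

```text
time: 7.75
ee_pos: [0.5859, 0.0318, 0.1206]
eef_rot: [0.724, 0.677, 0.096, -0.09]
ft_force: [-0.2, -0.3, -2.6]
width: 0.0261
grip_force: 40.0
```

```bash
python3 st.py
cat > ov.py <<'E'
from h import *
import json,sys
def overlay(p,q,fish,crop,sc,out):
    im=cv2.cvtColor(p['pixels'],cv2.COLOR_RGB2BGR); x0,y0,x1,y1=crop
    im=cv2.resize(im[y0:y1,x0:x1],None,fx=sc,fy=sc,interpolation=cv2.INTER_CUBIC)
    W=lambda P:R.from_euler('z',q[2]).apply(np.array(P)/1000.)+[q[0],q[1],0]
    def L(P,c):
        P=np.array(P,float);Q=np.concatenate([a+(b-a)*np.linspace(0,1,30)[:,None] for a,b in zip(P[:-1],P[1:])])
        cv2.polylines(im,[np.int32(np.round((proj(p,W(Q),fish)-(x0,y0))*sc))],False,c,1)
    L([(37,-125,30),(37,-275,30),(-37,-275,30),(-37,-125,30)],(0,0,255))
    L([(20.5,-125,38),(31.5,-264,38)],(255,0,255));L([(-20.5,-125,38),(-31.5,-264,38)],(255,0,255))
    L([(0,-275,30),(0,45,30)],(0,255,0))
    L([(14.5,-125,45.5),(14.5,45,45.5)],(0,255,255));L([(-14.5,-125,45.5),(-14.5,45,45.5)],(0,255,255))
    cv2.imwrite('pics/'+out,im)
E
python3 - <<'E'
from ov import *
p=shot('wrist','w4.png'); q=json.load(open('pose.json'))['press']
print(proj(p,R.from_euler('z',q[2]).apply(np.array([[0,-275,30],[0,-125,30],[0,45,40]])/1000)+[q[0],q[1],0],True))
overlay(p,q,True,(170,0,490,240),2.5,'w4o.png')
E
```

```text
t 7.75 pos [0.5859 0.0318 0.1206] toolx [0.0647 0.9633 0.2605] y [ 0.9978 -0.0668 -0.001 ] z [ 0.0164  0.26   -0.9655]
yaw of y: -3.83 F [-0.155  -0.3442 -2.6241] w 0.02607239448136504 39.999074935913086 q [ 0.4748  0.3854 -0.5498  1.6874 -0.0725  1.095  -0.0735]
[[334.83869372 294.50293208]
 [335.5538376   92.76413307]
 [334.59154365 -77.28573895]]
```

View pics/w4o.png

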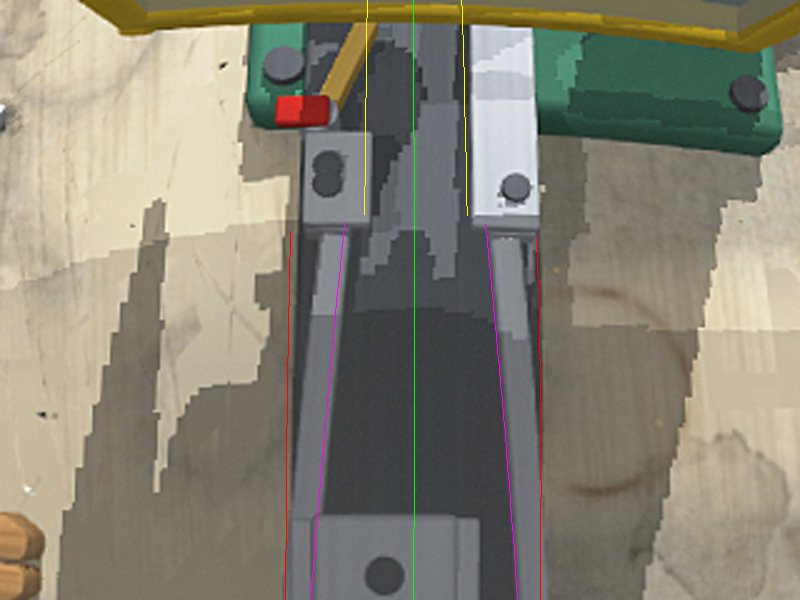

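The picture shows the bed dead ahead. The real keeper edges are at about x 371 and 471, against the overlay's 367 and 467, and the mouth at row 216 matches. So the press sits about 1.2 mm further in +x than I fitted. I'm checking the camera against the held block.

Run:
```python
from h import *
np.set_printoptions(precision=4,suppress=True)
import json
s=sensors.read_state(); t=np.array(s['ee_pos']); m=R.from_quat(s['eef_rot']).as_matrix()
p=shot('wrist'); b=np.array([-m[1,1]*0+.0668,.9978,0]); 
h=t+b*.0335+[0,-.0007,.0175]; print(proj(p,h,True),'seen ~(323.6,230)')
print('shift at hole for 1px', onz(p,(323.6,230),h[2],True)-h)
json.dump(dict(press=[.6136,.2891,-.0701],rest=json.load(open('pose.json'))['rest']),open('pose.json','w'))
```

```text
[[323.3531 232.0538]] seen ~(323.6,230)
shift at hole for 1px [0.0002 0.0009 0.    ]
```

Emit:
{"name": "arm_command", "arguments": {"steps": [{"slide": [0.003,0.01,-0.01],"rot": [0,0,-0.2],"grip": 0},{"slide": [0.004,0.0145,-0.015],"rot": [0,0,0],"grip": 0},{"slide": [0.004,0.015,-0.015],"rot": [0,0,0],"grip": 0},{"slide": [0.002,0.009,-0.013],"rot": [0,0,0],"grip": 0},{"slide": [0,0,-0.012],"rot": [0,0,0],"grip": 0},{"slide": [0,0,-0.005],"rot": [0,0,0],"grip": 0},{"slide": [0,0,0],"rot": [0,0,0],"grip": 0},{"slide": [0,0,0],"rot": [0,0,0],"grip": 0}]}}

```text
time: 8.85
ee_pos: [0.5988, 0.0775, 0.0511]
eef_rot: [0.727, 0.674, 0.096, -0.089]
ft_force: [0.2, 0.4, -2.8]
width: 0.0254
grip_force: 40.0
```

```bash
python3 st.py
python3 - <<'E'
from h import *
p=shot('wrist','w5.png')
g=cv2.cvtColor(p['pixels'],cv2.COLOR_RGB2GRAY).astype(int)
for r in (150,170,190,205): print(r,g[r,265:385].tolist())
E
```

```text
t 8.85 pos [0.5988 0.0775 0.0511] toolx [0.0718 0.9632 0.2592] y [ 0.9972 -0.0743 -0.0002] z [ 0.0191  0.2585 -0.9658]
yaw of y: -4.26 F [ 0.1568  0.3556 -2.8174] w 0.02544448275776124 39.99890327453613 q [ 0.3807  0.4879 -0.5412  1.7168 -0.0174  0.9513 -0.1664]
150 [72, 99, 124, 127, 128, 128, 130, 130, 129, 130, 133, 133, 129, 130, 130, 126, 125, 112, 97, 87, 69, 72, 71, 72, 74, 67, 103, 109, 106, 105, 106, 106, 109, 111, 65, 68, 71, 69, 68, 66, 69, 70, 68, 71, 69, 69, 68, 68, 69, 68, 68, 67, 70, 72, 70, 71, 70, 72, 69, 69, 71, 69, 71, 69, 70, 65, 79, 111, 106, 103, 108, 106, 107, 105, 108, 107, 105, 100, 78, 81, 85, 86, 82, 82, 85, 83, 84, 81, 84, 82, 83, 84, 81, 81, 84, 83, 81, 89, 100, 124, 145, 154, 162, 160, 159, 156, 157, 159, 157, 158, 160, 156, 154, 150, 145, 119, 64, 78, 118, 122]
170 [121, 127, 128, 127, 128, 126, 129, 131, 132, 131, 131, 129, 129, 128, 124, 113, 104, 80, 72, 73, 73, 73, 73, 72, 73, 75, 72, 70, 70, 67, 72, 71, 69, 70, 70, 70, 69, 69, 71, 72, 71, 70, 69, 69, 70, 72, 67, 70, 68, 67, 68, 69, 69, 71, 71, 69, 68, 71, 70, 68, 68, 69, 69, 72, 69, 72, 68, 68, 82,
[... 550 characters left out ...]
0, 71, 70, 70, 72, 74, 70, 69, 70, 69, 70, 72, 67, 69, 70, 67, 70, 70, 71, 70, 70, 71, 70, 68, 87, 95, 106, 119, 129, 130, 130, 129, 126, 127, 129, 125, 129, 127, 126, 125, 128, 115, 92]
205 [126, 127, 127, 128, 129, 131, 130, 130, 128, 127, 127, 125, 112, 95, 81, 70, 70, 73, 74, 73, 72, 70, 72, 73, 73, 73, 71, 71, 68, 67, 68, 71, 75, 77, 76, 77, 78, 77, 79, 80, 78, 77, 77, 79, 79, 78, 76, 77, 77, 78, 74, 76, 77, 78, 77, 78, 79, 79, 78, 78, 77, 78, 77, 79, 78, 78, 77, 78, 77, 76, 78, 80, 78, 76, 76, 75, 79, 77, 78, 77, 79, 76, 78, 78, 76, 70, 65, 68, 72, 69, 69, 67, 68, 66, 71, 70, 69, 70, 71, 69, 73, 68, 82, 95, 104, 118, 126, 130, 129, 127, 127, 126, 128, 124, 126, 126, 125, 125, 128, 120]
```

Emit:
{"name": "arm_command", "arguments": {"steps": [{"slide": [0,0.002,-0.004],"rot": [0,0,0.2],"grip": 0},{"slide": [0,0,-0.003],"rot": [0,0,0],"grip": 0},{"slide": [0,0,0],"rot": [0,0,0],"grip": 0},{"slide": [0,0,0],"rot": [0,0,0],"grip": 0.5},{"slide": [0,0,0],"rot": [0,0,0],"grip": 0.5},{"slide": [0,0,0],"rot": [0,0,0],"grip": 0.5},{"slide": [0,0,0],"rot": [0,0,0],"grip": 0.5},{"slide": [0,0,0.002],"rot": [0,0,0],"grip": 0.5}]}}

```text
time: 9.9
ee_pos: [0.5983, 0.0799, 0.0455]
eef_rot: [0.725, 0.676, 0.095, -0.09]
ft_force: [0.2, 0.1, -0.4]
width: 0.0434
grip_force: 0.0
```

```bash
python3 st.py
```

```text
t 9.9 pos [0.5983 0.0799 0.0455] toolx [0.068  0.9634 0.2593] y [ 0.9975 -0.0701 -0.0014] z [ 0.0168  0.2587 -0.9658]
yaw of y: -4.02 F [ 0.1783  0.0634 -0.373 ] w 0.0434262316964817 0.0 q [ 0.376   0.4958 -0.5407  1.7197 -0.0136  0.9427 -0.1668]
```

Emit:
{"name": "arm_command", "arguments": {"steps": [{"slide": [0,0,0.03],"rot": [0,0,0],"grip": 0.5},{"slide": [0,-0.015,0.045],"rot": [0,0,1.7],"grip": 0.5},{"slide": [0.0027,-0.03,0.05],"rot": [0,0,1.7],"grip": 0.5},{"slide": [0.004,-0.04,0.05],"rot": [0,0,1.6],"grip": 0.5},{"slide": [0.004,-0.05,0.035],"rot": [6.75,0.12,0],"grip": 0.5},{"slide": [0.004,-0.05,0],"rot": [6.75,0.12,0],"grip": 0.5},{"slide": [0.004,-0.05,0],"rot": [6.75,0.12,0],"grip": 0.5},{"slide": [0.004,-0.05,0],"rot": [6.75,0.12,0],"grip": 0.5}]}}

```text
time: 10.9
ee_pos: [0.6209, -0.2061, 0.2551]
eef_rot: [0.654, 0.665, 0.253, -0.257]
ft_force: [0.3, 0.1, 1.0]
width: 0.0433
grip_force: 0.0
```

```bash
python3 st.py
python3 - <<'E'
from h import *
import json
np.set_printoptions(precision=1,suppress=True)
p=shot('wrist','w6.png'); q=json.load(open('pose.json'))['rest']
W=lambda P:R.from_euler('z',q[2]).apply(np.array(P,float)/1000.)+[q[0],q[1],0]
n=np.array([0,.743,.669]);ax=np.array([0,-.669,.743]);b=np.array([0,41,20])
print(proj(p,W([b+ax*120+n*8,b+ax*200+n*8,[0,65,0],[0,-65,0],[0,46,20]]),True))
q=json.load(open('pose.json'))['press']
print(proj(p,W([[0,-275,30],[0,-125,30]]),True))
E
```

```text
t 10.9 pos [ 0.6209 -0.2061  0.2551] toolx [-0.0131  0.7408  0.6717] y [0.9999 0.0171 0.0006] z [-0.0111  0.6716 -0.7409]
yaw of y: 0.98 F [0.344  0.0885 1.0204] w 0.04327480164707446 0.0 q [ 0.827   0.7311 -0.4974  1.0518 -0.346   1.7338  0.4047]
[[324.1 281.2]
 [324.3 328.4]
 [323.9 234.8]
 [323.9 336.7]
 [323.9 242.2]]
[[306.1 175.9]
 [317.4  95.6]]
```

Run:
```python
from h import *
import json
p=shot('wrist','w6.png'); q=json.load(open('pose.json'))['rest']; qp=json.load(open('pose.json'))['press']
x0,y0,sc=225,150,4
im=cv2.cvtColor(p['pixels'],cv2.COLOR_RGB2BGR);im=cv2.resize(im[y0:y0+150+0,x0:x0+200],None,fx=sc,fy=sc,interpolation=cv2.INTER_CUBIC)
def L(P,c,q=q):
    P=np.array(P,float);P=np.concatenate([a+(b-a)*np.linspace(0,1,20)[:,None] for a,b in zip(P[:-1],P[1:])])
    X=R.from_euler('z',q[2]).apply(P/1000.)+[q[0],q[1],0]
    cv2.polylines(im,[np.int32((proj(p,X,True)-(x0,y0))*sc)],False,c,1)
L([(29,65,0),(29,-65,0),(-29,-65,0),(-29,65,0),(29,65,0)],(255,0,0))
n=np.array([0,.743,.669]);ax=np.array([0,-.669,.743]);b=np.array([0,41,20])
L([b+ax*t+n*8+[x,0,0] for x,t in[(10,120),(10,200),(-10,200),(-10,120),(10,120)]],(0,255,255))
L([b+ax*t+n*6+[x,0,0] for x,t in[(7,15),(7,120),(-7,120),(-7,15)]],(0,255,0))
L([(37,-125,30),(37,-275,30),(-37,-275,30),(-37,-125,30)],(0,0,255),qp)
L([(13,-165,60),(13,-255,60),(-13,-255,60),(-13,-165,60)],(255,0,255),qp)
cv2.imwrite('pics/w6o.png',im)
```

```text
(no output)
```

View pics/w6o.png

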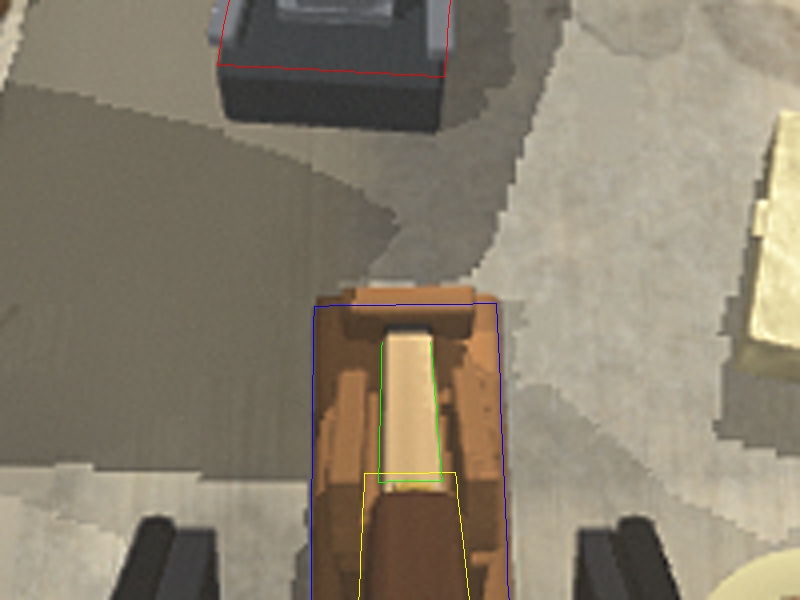

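The overlay shows the bed's end matching at (218–445, 65–76). The stick's handle begins at about (372–460, 490), roughly 1 mm to +x of my fit and a little further back. The grip is well inside tolerance, so I'm taking hold of the stick.

Emit:
{"name": "arm_command", "arguments": {"newtons": 55, "steps": [{"slide": [0,-0.011,-0.036],"rot": [0,0,0],"grip": 0.5},{"slide": [0.0005,-0.01,-0.035],"rot": [0,0,0],"grip": 0.5},{"slide": [0,0.013,-0.0148],"rot": [0,0,0],"grip": 0.5},{"slide": [0,0.013,-0.0148],"rot": [0,0,0],"grip": 0.5},{"slide": [0,0.013,-0.0148],"rot": [0,0,0],"grip": 0.5},{"slide": [0,0.013,-0.0148],"rot": [0,0,0],"grip": 0.5},{"slide": [0,0,0],"rot": [0,0,0],"grip": 0.5},{"slide": [0,0,0],"rot": [0,0,0],"grip": 0}]}}

```text
time: 12.0
ee_pos: [0.6216, -0.1737, 0.1243]
eef_rot: [0.655, 0.666, 0.251, -0.256]
ft_force: [0.3, -0.5, -0.5]
width: 0.0391
grip_force: 0.0
```

Emit:
{"name": "arm_command", "arguments": {"newtons": 55, "steps": [{"slide": [0,0,0],"rot": [0,0,0],"grip": 0},{"slide": [0,0,0],"rot": [0,0,0],"grip": 0},{"slide": [0,0,0],"rot": [0,0,0],"grip": 0},{"slide": [0,0,0],"rot": [0,0,0],"grip": 0},{"slide": [0,0,0],"rot": [0,0,0],"grip": 0},{"slide": [0,0,0],"rot": [0,0,0],"grip": 0},{"slide": [0,0,0],"rot": [0,0,0],"grip": 0},{"slide": [0,0,0],"rot": [0,0,0],"grip": 0}]}}

```text
time: 13.0
ee_pos: [0.6217, -0.1734, 0.1244]
eef_rot: [0.655, 0.666, 0.251, -0.256]
ft_force: [0.4, -4.6, 5.0]
width: 0.0196
grip_force: 55.0
```

```bash
python3 st.py
```

```text
t 13.0 pos [ 0.6217 -0.1734  0.1244] toolx [-0.0123  0.743   0.6692] y [ 0.9999  0.0172 -0.0007] z [-0.012   0.6691 -0.7431]
yaw of y: 0.98 F [ 0.4112 -4.5654  4.9922] w 0.019631090489858328 54.99639691784978 q [ 0.8179  0.7913 -0.4939  1.2429 -0.3159  1.5016  0.4905]
```

Emit:
{"name": "arm_command", "arguments": {"steps": [{"slide": [0,-0.002,0.0022],"rot": [0,0,0],"grip": 0},{"slide": [0,0.01,0.009],"rot": [0,0,0],"grip": 0},{"slide": [0,0.01,0.009],"rot": [0,0,0],"grip": 0},{"slide": [0,0.01,0.009],"rot": [0,0,0],"grip": 0},{"slide": [0,0,0.025],"rot": [0,0,0],"grip": 0},{"slide": [-0.011,0.02,0.007],"rot": [0,0,-1.7],"grip": 0},{"slide": [-0.011,0.022,0],"rot": [0,0,-1.7],"grip": 0},{"slide": [-0.012,0.0224,0],"rot": [0,0,-1.6],"grip": 0}]}}

```text
time: 14.0
ee_pos: [0.5873, -0.0789, 0.1869]
eef_rot: [0.682, 0.637, 0.262, -0.245]
ft_force: [-0.4, 0.1, -0.6]
width: 0.0195
grip_force: 55.0
```

```bash
python3 st.py
python3 - <<'E'
from h import *
import json
np.set_printoptions(precision=1,suppress=True)
p=shot('wrist','w7.png')
s=sensors.read_state();t=np.array(s['ee_pos']);m=R.from_quat(s['eef_rot']).as_matrix()
# stick in tool: axis up = -toolz, n = toolx
c=t-.0005*m[:,2]
for d,nn in [(0.02,.006),(.06,.006),(.12,.006)]:
    a=t+m[:,2]*d+m[:,0]*nn; u=[proj(p,a+m[:,1]*s_*.007,True)[0] for s_ in(-1,1)]
    y=int(round((u[0][1]+u[1][1])/2)); g=p['pixels'][y].astype(int)
    print(u,y,[tuple(g[x]) for x in range(int(u[0][0])-8,int(u[1][0])+10,2)])
E
```

```text
t 14.0 pos [ 0.5873 -0.0789  0.1869] toolx [0.0518 0.7402 0.6704] y [ 0.9976 -0.0693 -0.0006] z [ 0.046   0.6688 -0.742 ]
yaw of y: -3.97 F [-0.3557  0.1192 -0.5688] w 0.01946625176672116 54.99943294096738 q [ 0.8435  0.5452 -0.5599  1.5045 -0.4351  1.3878  0.3827]
[array([307.3, 264.1]), array([333.6, 264.1])] 264 [(np.int64(116), np.int64(108), np.int64(93)), (np.int64(114), np.int64(107), np.int64(94)), (np.int64(114), np.int64(107), np.int64(93)), (np.int64(111), np.int64(105), np.int64(90)), (np.int64(112), np.int64(107), np.int64(93)), (np.int64(112), np.int64(105), np.int64(92)), (np.int64(115), np.int64(107), np.int64(91)), (np.int64(111), np.int64(106), np.int64(93)), (np.int64(195), np.int64(162), np.int64(117)), (np.int64(224), np.int64(188), np.int64(134)), (np.int64(220), np.int64(185), np.int64(131)), (np.int64(217), np.int64(184), np.int64(131)), (np.int64(215), np.int64(182), np.int64(130)), (np.int64(221), np.int64(188), np.int64(133)), (np.int64(223), np.int64(189), np.int64(136)), (np.int64(224), np.int64(189), np.int64(132)), (np.int64(221), np.int64(185), np.int6
[... 1317 characters left out ...]
21), np.int64(124), np.int64(128)), (np.int64(107), np.int64(108), np.int64(112)), (np.int64(88), np.int64(90), np.int64(90)), (np.int64(88), np.int64(90), np.int64(91)), (np.int64(87), np.int64(89), np.int64(91)), (np.int64(85), np.int64(86), np.int64(88)), (np.int64(88), np.int64(90), np.int64(92)), (np.int64(88), np.int64(90), np.int64(91)), (np.int64(88), np.int64(90), np.int64(91)), (np.int64(90), np.int64(91), np.int64(95)), (np.int64(89), np.int64(89), np.int64(91)), (np.int64(87), np.int64(90), np.int64(90)), (np.int64(85), np.int64(87), np.int64(89)), (np.int64(87), np.int64(90), np.int64(91)), (np.int64(84), np.int64(84), np.int64(86)), (np.int64(97), np.int64(100), np.int64(101))]
```

The shaft isn't where the model puts it: at row 240 there is no wood. So the stick may have turned in the grip, and I need to look. I'm putting all three cameras into one picture.

Run:
```python
from h import *
s=sensors.read_state();t=np.array(s['ee_pos']);m=R.from_quat(s['eef_rot']).as_matrix()
o=np.zeros((600,800,3),np.uint8)
def put(n,box,sc,at,f):
    p=shot(n,n+'8.png');x0,y0,x1,y1=box
    im=cv2.cvtColor(p['pixels'],cv2.COLOR_RGB2BGR)[y0:y1,x0:x1];im=cv2.resize(im,None,fx=sc,fy=sc,interpolation=cv2.INTER_CUBIC)
    o[at[1]:at[1]+im.shape[0],at[0]:at[0]+im.shape[1]]=im
    np.savez(n+'8.npz',K=p['intrinsics'],T=p['pose']); print(n,proj(p,[t,t+m[:,2]*.15],f).round(0).tolist())
put('wrist',(220,180,440,420),2,(0,0),True)
put('side',(270,130,450,340),2,(440,0),False)
put('top',(330,180,530,270),1.9,(0,425) if 0 else (440,425),False)
cv2.imwrite('pics/comp.png',o)
```

```text
wrist [[324.0, 297.0], [324.0, 218.0]]
side [[324.0, 231.0], [329.0, 261.0]]Traceback (most recent call last):
  File "<stdin>", line 11, in <module>
  File "<stdin>", line 7, in put
ValueError: could not broadcast input array from shape (171,380,3) into shape (171,360,3)
```

Run:
```python
import cv2,numpy as np
o=np.zeros((600,800,3),np.uint8)
for n,(x0,y0,x1,y1),sc,at in [('wrist8',(220,180,440,420),2,(0,0)),('side8',(270,130,450,340),2,(440,0)),('top8',(340,180,520,265),2,(440,425))]:
    im=cv2.resize(cv2.imread(f'pics/{n}.png')[y0:y1,x0:x1],None,fx=sc,fy=sc,interpolation=cv2.INTER_CUBIC); o[at[1]:at[1]+im.shape[0],at[0]:at[0]+im.shape[1]]=im
cv2.imwrite('pics/comp.png',o)
```

```text
(no output)
```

View pics/comp.png

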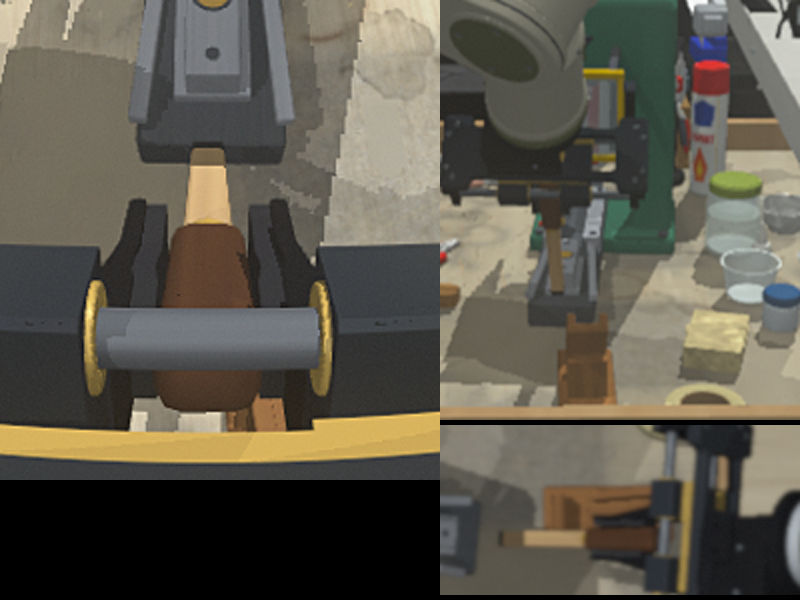

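The picture shows the stick held and free of the rest, with the block lying between the rails. In the wrist view the handle starts at row 292 and the shoe is at row 255, lower than expected, so the stick sits turned or shifted in the pads. I'm fitting its pose in the grip.

```bash
cat > grip.py <<'E'
from h import *
from scipy.optimize import least_squares
np.set_printoptions(precision=4,suppress=True)
s=sensors.read_state();t=np.array(s['ee_pos']);m=R.from_quat(s['eef_rot']).as_matrix()
pw,ps,pt=shot('wrist','wg.png'),shot('side','sg.png'),shot('top','tg.png')
n=np.array([0,.743,.669]);ax=np.array([0,-.669,.743])
def B2W(q,P):  # q: tcp position along stick axis, n offset of stick (mm), phi deg (about stick x)
    Q=np.atleast_2d(P).astype(float); Q=Q-([0,-5,0]+ax*q[0]); a,b,c=Q@ax,Q@n,Q[:,0]
    f=np.radians(q[2]); a,b=a*np.cos(f)-b*np.sin(f),a*np.sin(f)+b*np.cos(f)
    return t+(np.outer(c,m[:,1])+np.outer(-a,m[:,2])+np.outer(b+q[1],m[:,0]))/1000
e=lambda tt,nn:np.array([0,-5,0])+ax*tt+n*nn
if __name__=='__main__':
    obs=[(pw,1,e(120,8),1,292.),(pw,1,[0,0,8],1,255.),(pw,1,e(200,8),1,384.),(pt,0,[0,0,8],0,370.),(pt,0,e(120,8),0,412.5),(ps,0,[0,-11,-8],1,276.),(ps,0,e(120,-8),1,246.)]
    f=lambda q:np.array([proj(p,B2W(q,P),fi)[0][k]-v for p,fi,P,k,v in obs])
    for q0 in ([140,0,0],[130,-10,-10],[120,0,20]):
        r=least_squares(f,q0,loss='soft_l1');print(r.x,r.cost,np.round(f(r.x),1))
    print('shoe-TCP',(B2W(r.x,[0,0,0])[0]-t)*1000)
    print('x check wrist',[proj(pw,B2W(r.x,[x,0,8]),True)[0] for x in(-7,7)],'seen 315..333')
E
python3 grip.py
```

```text
[133.6738 -14.9325   6.4034] 15.6060466987108 [ 7.1 -7.4 -0.7  0.8  3.3 -0.   0.4]
[133.6738 -14.9325   6.4034] 15.606046698703725 [ 7.1 -7.4 -0.7  0.8  3.3 -0.   0.4]
[133.6738 -14.9325   6.4034] 15.60604669870494 [ 7.1 -7.4 -0.7  0.8  3.3 -0.   0.4]
shoe-TCP [   4.8437   71.5604 -119.1564]
x check wrist [array([315.3326, 247.5846]), array([332.074 , 247.6037])] seen 315..333
```

Run:
```python
import cv2
t=cv2.imread('pics/tg.png')[:,:,::-1];w=cv2.imread('pics/wg.png')[:,:,::-1];s=cv2.imread('pics/sg.png')[:,:,::-1]
f=lambda a:' '.join('%d,%d,%d'%tuple(x) for x in a)
print('top236',f(t[236,352:420])); print('wrist324',f(w[232:300,324])); print('side327',f(s[225:290:1,327])); print('side row272',f(s[272,312:345]));print('side row276',f(s[276,312:345]))
```

```text
top236 55,57,60 56,58,61 55,58,61 55,57,60 54,56,60 56,57,60 64,63,62 74,71,65 83,80,71 86,82,72 87,83,73 86,82,73 86,83,73 86,81,71 86,83,72 86,83,72 85,81,71 80,76,67 65,62,55 54,50,42 67,59,46 82,71,53 91,76,58 92,78,57 91,77,57 92,78,57 91,77,57 90,77,56 90,77,56 94,80,59 113,95,69 144,121,87 164,138,99 170,143,103 170,143,103 170,143,103 170,143,103 170,142,103 169,142,102 169,143,102 169,142,102 169,142,103 169,142,102 169,142,102 168,142,102 168,141,101 168,141,101 169,142,102 168,141,102 169,141,102 169,141,102 169,141,101 169,141,102 169,142,102 169,142,101 167,141,101 166,140,101 166,139,100 162,136,94 156,130,82 144,118,67 117,93,50 90,68,41 77,55,38 75,52,37 75,54,38 75,52,35 76,53,37
wrist324 71,72,73 69,72,74 68,70,72 71,72,75 70,72,72 68,69,71 71,73,74 73,72,74 71,73,73 70,71,73 69,70,72 71,72,73 71,72,74 67,68,70 69,70,73 64,65,65 58,58,56 57,55,56 56,53,51 45,44,41 46,45,42 44,41,42 97,85,67 115,98,72 113,97,69 117,100,73 112,95,69 111,94,69 104,88,65 142,121,87 231,194,137 221,185,131 218,184,131 219,185,131 218,181,128 219,182,130 216,180,129 216,180,128 216,181,12
[... 878 characters left out ...]
,67 65,65,61 64,64,62 64,64,62 63,64,60 64,64,61 61,60,58 60,61,57
side row272 119,113,98 113,108,93 97,96,91 92,94,95 94,95,96 94,96,95 87,89,89 70,70,68 65,66,63 69,70,68 77,78,78 97,99,101 106,110,111 101,100,96 99,88,68 104,89,65 105,89,66 105,90,66 102,89,67 102,88,65 97,88,72 92,91,88 89,91,90 90,92,91 89,90,89 85,87,86 91,93,92 86,87,86 69,70,68 61,60,57 60,60,57 64,64,62 86,88,87
side row276 100,98,89 90,92,91 90,92,92 94,96,96 90,92,92 76,76,75 61,60,56 62,63,60 62,61,58 64,63,61 74,73,73 88,89,89 93,94,95 90,90,89 89,82,72 88,75,58 86,75,56 90,79,61 92,81,61 90,78,60 86,79,69 82,83,84 90,92,92 91,93,93 92,94,93 92,93,93 92,93,93 82,83,82 62,62,60 61,62,59 64,65,63 67,67,66 90,91,92
```

```bash
sed -i "s/obs=.*/obs=[(pw,1,e(120,6.5),1,291.),(pw,1,[0,0,8],1,247.3),(pw,1,e(200,5),1,384.),(pt,0,[0,0,8],0,369.3),(pt,0,e(120,6.5),0,412.5),(ps,0,[0,-11,-8],1,278.),(ps,0,e(120,-6.5),1,245.5)]/" grip.py; python3 grip.py
```

```text
[136.7839 -13.9833   6.4961] 10.459051271236222 [ 7.2 -1.3 -0.8  0.7  2.8 -1.   1.3]
[136.7839 -13.9833   6.4961] 10.459051271236742 [ 7.2 -1.3 -0.8  0.7  2.8 -1.   1.3]
[136.7839 -13.9833   6.4961] 10.45905127123986 [ 7.2 -1.3 -0.8  0.7  2.8 -1.   1.3]
shoe-TCP [   5.0668   73.8913 -121.1812]
x check wrist [array([315.386, 245.985]), array([331.9777, 246.0033])] seen 315..333
```

```bash
sed -i "s/e(200,5)/e(200,-7)/" grip.py; python3 grip.py | tail -3
cat >> grip.py <<'E'
    q=r.x; import json
    rr=json.load(open('pose.json'))['rest']
    for name,pose,home in [('rest',rr,[0,46,20]),('press',json.load(open('pose.json'))['press'],[0,-272,41])]:
        A=R.from_euler('z',pose[2]).as_matrix()
        # tool orientation so that stick frame parallel: stick axes in world = A; body->tool: rotation by phi about stick x
        Ry=B2W(q,[[0,0,0],[0,10,0],[0,0,10],[10,0,0]]); Bm=np.column_stack([Ry[3]-Ry[0],Ry[1]-Ry[0],Ry[2]-Ry[0]])/.01
        D=A@Bm.T; off=D@(t-Ry[0]); X=A@(np.array(home)/1000)+[pose[0],pose[1],0]
        print(name,'rotvec deg',np.degrees(R.from_matrix(D).as_rotvec()),'TCP',X+off,'delta',X+off-t)
E
python3 grip.py | tail -2
```

```text
[140.6316  -7.9684   9.904 ] 3.052874146812125 [-3.2  0.4  0.6  0.3 -0.8  0.6  0.1]
shoe-TCP [   4.986    73.6439 -125.2144]
x check wrist [array([315.4896, 247.6747]), array([331.8811, 247.6937])] seen 315..333
rest rotvec deg [ 9.8766 -0.3403  4.9988] TCP [ 0.6207 -0.1679  0.1307] delta [ 0.0331 -0.0872 -0.0545]
press rotvec deg [ 9.8489 -0.7743 -0.0327] TCP [ 0.588  -0.0761  0.1517] delta [ 0.0004  0.0046 -0.0335]
```

The fit is now good, with residuals of at most 3 px. The stick pivoted about 10° in the pads and is otherwise in place. I'll tilt the tool to make up for it and check for slip by the shaft/shoe boundary row (254) in the wrist view.

Emit:
{"name": "arm_command", "arguments": {"newtons": 60, "steps": [{"slide": [0,0,0],"rot": [4.9,-0.35,0],"grip": 0},{"slide": [0,0.002,0],"rot": [4.9,-0.35,0],"grip": 0},{"slide": [0.0004,0.0026,-0.008],"rot": [0,0,0],"grip": 0},{"slide": [0,0,-0.009],"rot": [0,0,0],"grip": 0},{"slide": [0,0,-0.009],"rot": [0,0,0],"grip": 0},{"slide": [0,0,-0.006],"rot": [0,0,0],"grip": 0},{"slide": [0,0,0],"rot": [0,0,0],"grip": 0},{"slide": [0,0,0],"rot": [0,0,0],"grip": 0}]}}

```text
time: 15.8
ee_pos: [0.5881, -0.0759, 0.1536]
eef_rot: [0.658, 0.613, 0.319, -0.298]
ft_force: [0.4, -0.2, -0.4]
width: 0.0195
grip_force: 60.0
```

```bash
cat > slip.py <<'E'
from h import *
import json
np.set_printoptions(precision=4,suppress=True)
p=shot('wrist','wl.png'); im=p['pixels'].astype(int)
c=im[200:310,322:327].mean(1); rb=c[:,0]-c[:,2]; wood=np.nonzero(rb>20)[0]+200; gold=np.nonzero(rb>85)[0]+200
print('wood rows',wood.min(),'gold',gold[gold>275][:1],gold.max())
def edges(y):
    r=im[y,295:355,0]-im[y,295:355,2]; k=np.nonzero(r>30)[0]+295; return (k.min(),k.max()) if len(k) else None
print('wood cols',{y:edges(y) for y in(258,264,280)})
s=sensors.read_state();t=np.array(s['ee_pos']);m=R.from_quat(s['eef_rot']).as_matrix()
off=np.array(json.load(open('off.json')))  # shoe in tool frame
w=t+m@off; q=json.load(open('pose.json'))['press']; A=R.from_euler('z',q[2]).as_matrix()
print('shoe press mm',1000*A.T@(w-[q[0],q[1],0]))
E
python3 - <<'E'
import numpy as np,json
f=np.radians(9.904);n=np.array([0,.743,.669]);ax=np.array([0,-.669,.743])
Q=-(np.array([0,-5,0])+ax*140.63);a,b=Q@ax,Q@n
a,b=a*np.cos(f)-b*np.sin(f),a*np.sin(f)+b*np.cos(f)
json.dump([(b-7.97)/1000,0,-a/1000],open('off.json','w'))
E
python3 st.py; python3 slip.py
```

```text
t 15.8 pos [ 0.5881 -0.0759  0.1536] toolx [0.0432 0.6163 0.7863] y [ 0.9976 -0.0692 -0.0005] z [ 0.0541  0.7845 -0.6178]
yaw of y: -3.97 F [ 0.377  -0.2187 -0.3944] w 0.01954884833658224 59.99907972291112 q [ 0.8944  0.6713 -0.5733  1.5051 -0.5152  1.3938  0.4848]
wood rows 254 gold [276] 291
wood cols {258: (np.int64(316), np.int64(331)), 264: (np.int64(315), np.int64(332)), 280: (np.int64(313), np.int64(334))}
shoe press mm [  -0.0109 -271.9899   42.8004]
```

Emit:
{"name": "arm_command", "arguments": {"steps": [{"slide": [0.0008,0.0112,-0.001],"rot": [0,0,0],"grip": 0},{"slide": [0.0008,0.0112,0],"rot": [0,0,0],"grip": 0},{"slide": [0.0008,0.0112,0],"rot": [0,0,0],"grip": 0},{"slide": [0.0008,0.0112,0],"rot": [0,0,0],"grip": 0},{"slide": [0.0008,0.0112,0],"rot": [0,0,0],"grip": 0},{"slide": [0.0008,0.0112,0],"rot": [0,0,0],"grip": 0},{"slide": [0.0007,0.0112,0],"rot": [0,0,0],"grip": 0},{"slide": [0,0,0],"rot": [0,0,0],"grip": 0}]}}

```text
time: 16.85
ee_pos: [0.5931, 0.0041, 0.1525]
eef_rot: [0.657, 0.614, 0.319, -0.299]
ft_force: [-0.1, 0.4, -1.2]
width: 0.0196
grip_force: 60.0
```

```bash
python3 st.py; python3 slip.py
```

```text
t 16.85 pos [0.5931 0.0041 0.1525] toolx [0.0424 0.6154 0.7871] y [ 0.9977 -0.0672 -0.0012] z [ 0.0522  0.7853 -0.6169]
yaw of y: -3.85 F [-0.1352  0.4007 -1.2495] w 0.019625711336784358 59.99927932396531 q [ 0.8353  0.6223 -0.6202  1.6023 -0.5608  1.2815  0.4421]
wood rows 200 gold [] 206
wood cols {258: (np.int64(316), np.int64(331)), 264: (np.int64(315), np.int64(332)), 280: (np.int64(313), np.int64(333))}
shoe press mm [  -0.7168 -192.4205   41.6259]
```

Emit:
{"name": "arm_command", "arguments": {"steps": [{"slide": [0.001,0.0115,0],"rot": [0,0,-0.1],"grip": 0},{"slide": [0.001,0.0115,0],"rot": [0,0,0],"grip": 0},{"slide": [0.0009,0.0115,0],"rot": [0,0,0],"grip": 0},{"slide": [0.0009,0.0115,0],"rot": [0,0,0],"grip": 0},{"slide": [0.0008,0.0115,0],"rot": [0,0,0],"grip": 0},{"slide": [0.0008,0.0115,0],"rot": [0,0,0],"grip": 0},{"slide": [0.0008,0.0115,0],"rot": [0,0,0],"grip": 0},{"slide": [0,0,0],"rot": [0,0,0],"grip": 0}]}}

```text
time: 17.9
ee_pos: [0.5991, 0.0849, 0.1527]
eef_rot: [0.657, 0.613, 0.32, -0.299]
ft_force: [0.2, 0.2, -0.2]
width: 0.0194
grip_force: 60.0
```

```bash
sed -i 's/im\[200:310,322:327\]/im[235:310,322:327]/; s/\[0\]+200/[0]+235/g' slip.py; python3 st.py; python3 slip.py
```

```text
t 17.9 pos [0.5991 0.0849 0.1527] toolx [0.0434 0.615  0.7873] y [ 0.9976 -0.0686 -0.0013] z [ 0.0532  0.7855 -0.6166]
yaw of y: -3.94 F [ 0.219   0.2276 -0.1681] w 0.019424324266379696 59.9991378095001 q [ 0.7602  0.5884 -0.667   1.671  -0.605   1.1671  0.3878]Traceback (most recent call last):
  File "slip.py", line 6, in <module>
    print('wood rows',wood.min(),'gold',gold[gold>275][:1],gold.max())
                                                           ~~~~~~~~^^
    return umr_maximum(a, axis, None, out, keepdims, initial, where)
ValueError: zero-size array to reduction operation maximum which has no identity
```

Emit:
{"name": "arm_command", "arguments": {"steps": [{"slide": [0.0006,0.008,0],"rot": [0,0,0],"grip": 0},{"slide": [0.0006,0.008,0],"rot": [0,0,0],"grip": 0},{"slide": [0.0006,0.008,0],"rot": [0,0,0],"grip": 0},{"slide": [0.0006,0.008,0],"rot": [0,0,0],"grip": 0},{"slide": [0.0006,0.008,0],"rot": [0,0,0],"grip": 0},{"slide": [0.0006,0.008,0],"rot": [0,0,0],"grip": 0},{"slide": [0.0006,0.006,0],"rot": [0,0,0],"grip": 0},{"slide": [0,0,0],"rot": [0,0,0],"grip": 0}]}}

```text
time: 18.95
ee_pos: [0.6032, 0.1381, 0.1524]
eef_rot: [0.658, 0.613, 0.319, -0.299]
ft_force: [-0.6, -0.1, -0.7]
width: 0.02
grip_force: 60.0
```

```bash
python3 st.py; sed -i '/wood rows/d' slip.py; python3 slip.py
python3 - <<'E'
from h import *
p=shot('wrist'); c=p['pixels'][215:305,322:327].mean(1).round().astype(int); print([tuple(map(int,x)) for x in c[::2]])
E
```

```text
t 18.95 pos [0.6032 0.1381 0.1524] toolx [0.044  0.6154 0.787 ] y [ 0.9976 -0.0693 -0.0016] z [ 0.0535  0.7852 -0.617 ]
yaw of y: -3.97 F [-0.5723 -0.0786 -0.7163] w 0.019953363602462394 59.999191453680396 q [ 0.7008  0.5767 -0.6951  1.6996 -0.6287  1.0915  0.3463]
wood cols {258: (np.int64(295), np.int64(331)), 264: (np.int64(295), np.int64(332)), 280: (np.int64(295), np.int64(333))}
shoe press mm [ -0.1392 -57.4477  41.6722]
[(138, 144, 147), (112, 116, 118), (113, 118, 119), (112, 117, 119), (114, 118, 120), (114, 119, 121), (112, 117, 118), (104, 109, 111), (102, 107, 108), (102, 107, 109), (114, 119, 120), (112, 118, 123), (128, 124, 95), (129, 126, 97), (127, 125, 96), (127, 124, 96), (127, 123, 90), (198, 163, 53), (164, 139, 54), (122, 104, 46), (124, 107, 83), (232, 193, 138), (239, 212, 152), (238, 211, 152), (235, 203, 147), (117, 101, 77), (122, 105, 79), (122, 104, 80), (138, 118, 88), (136, 116, 86), (136, 115, 86), (135, 115, 86), (135, 116, 86), (135, 116, 86), (135, 115, 85), (135, 115, 85), (135, 115, 85), (124, 106, 70), (122, 100, 58), (62, 50, 42), (65, 53, 43), (68, 54, 44), (67, 54, 44), (65, 53, 43), (67, 53, 44)]
```

Emit:
{"name": "arm_command", "arguments": {"steps": [{"slide": [0.0002,0.0025,0],"rot": [0,0,0],"grip": 0},{"slide": [0.0002,0.0025,0],"rot": [0,0,0],"grip": 0},{"slide": [0.0002,0.0025,0],"rot": [0,0,0],"grip": 0},{"slide": [0.0001,0.0015,0],"rot": [0,0,0],"grip": 0},{"slide": [0.0001,0.001,0],"rot": [0,0,0],"grip": 0},{"slide": [0.0001,0.001,0],"rot": [0,0,0],"grip": 0},{"slide": [0.0001,0.001,0],"rot": [0,0,0],"grip": 0},{"slide": [0,0,0],"rot": [0,0,0],"grip": 0}]}}

```text
time: 20.05
ee_pos: [0.6047, 0.1491, 0.1523]
eef_rot: [0.658, 0.613, 0.32, -0.298]
ft_force: [0.8, -1.1, -1.2]
width: 0.0195
grip_force: 60.0
```

```bash
cat > chk.py <<'E'
from h import *
p=shot('wrist','wc.png'); c=p['pixels'][270:305,322:327].mean(1); print('handle row',270+int(np.argmax(c[:,0]<95)))
t=shot('top','tc.png'); s=shot('side','sc.png')
for n,x in (('top',t),('side',s),('wrist',p)): print(n,[(np.round(a['bbox']).tolist(),round(a['conf'],2)) for a in eyes.look_for('latch',x)[:2]])
# red tab centroid
for n,x in (('top',t),('side',s),('wrist',p)):
    h=cv2.cvtColor(x['pixels'],cv2.COLOR_RGB2HSV); m=(cv2.inRange(h,(0,160,90),(6,255,255))|cv2.inRange(h,(174,160,90),(180,255,255)))
    k,l,st,ce=cv2.connectedComponentsWithStats(m); print(n,[(ce[i].round(1).tolist(),int(st[i][4])) for i in range(1,k) if st[i][4]>8])
E
python3 st.py; python3 slip.py; python3 chk.py
```

```text
t 20.05 pos [0.6047 0.1491 0.1523] toolx [0.0446 0.6159 0.7865] y [ 0.9975 -0.0709 -0.001 ] z [ 0.0551  0.7846 -0.6175]
yaw of y: -4.07 F [ 0.7857 -1.094  -1.1551] w 0.019510388489717454 59.999309331178665 q [ 0.687   0.5754 -0.7003  1.7035 -0.6329  1.0741  0.3364]
wood cols {258: (np.int64(295), np.int64(354)), 264: (np.int64(295), np.int64(354)), 280: (np.int64(295), np.int64(333))}
shoe press mm [  0.9587 -46.2489  41.5283]
handle row 292
top [([86.0, 100.0, 317.0, 260.0], 0.64), ([244.0, 234.0, 267.0, 247.0], 0.59)]
side [([322.0, 242.0, 332.0, 243.0], 0.54)]
wrist [([272.0, 277.0, 304.0, 304.0], 0.8)]
top [([123.6, 122.2], 18), ([97.0, 135.2], 40), ([94.2, 241.2], 18), ([105.4, 254.7], 107), ([262.6, 245.6], 19), ([92.6, 247.2], 14), ([90.4, 259.0], 52), ([100.4, 300.3], 103), ([113.2, 309.7], 98), ([273.9, 313.3], 57)]
side [([403.4, 164.6], 95), ([255.2, 255.4], 38), ([266.0, 259.7], 33)]
wrist [([302.5, 83.7], 99), ([277.7, 90.9], 82), ([254.5, 91.7], 17), ([260.5, 91.6], 17), ([276.4, 100.9], 18), ([283.6, 101.0], 11), ([288.5, 100.0], 13), ([259.1, 103.3], 15), ([264.9, 102.1], 16), ([275.0, 296.7], 103), ([128.0, 303.4], 79), ([111.0, 316.3], 11), ([150.9, 321.7], 62), ([115.3, 322.0], 9), ([125.2, 354.5], 24)]
```

Emit:
{"name": "arm_command", "arguments": {"steps": [{"slide": [0,0.001,0],"rot": [0,0,0],"grip": 0},{"slide": [0,0.001,0],"rot": [0,0,0],"grip": 0},{"slide": [0,0.001,0],"rot": [0,0,0],"grip": 0},{"slide": [0,0.0005,0],"rot": [0,0,0],"grip": 0},{"slide": [0,0.0005,0],"rot": [0,0,0],"grip": 0},{"slide": [0,0,0],"rot": [0,0,0],"grip": 0},{"slide": [0,0,0],"rot": [0,0,0],"grip": 0},{"slide": [0,0,0],"rot": [0,0,0],"grip": 0}]}}

```text
time: 21.4
ee_pos: [0.6055, 0.15, 0.1521]
eef_rot: [0.659, 0.612, 0.319, -0.297]
ft_force: [-5.9, -14.3, 6.4]
width: 0.0195
grip_force: 60.0
```

```bash
cat > lat.py <<'E'
from h import *
import sys
def c(im):
    r=im[236:254,250:276].astype(float); w=np.clip(r[:,:,0]-np.maximum(r[:,:,1],r[:,:,2])-25,0,None); v,u=np.mgrid[236:254,250:276]
    return (w*u).sum()/w.sum(),(w*v).sum()/w.sum(),w.sum()
for f in ('top0.png','tc.png'): print(f,c(cv2.imread('pics/'+f)[:,:,::-1]))
E
python3 st.py; python3 slip.py; python3 chk.py|head -1; python3 lat.py
```

```text
t 21.4 pos [0.6055 0.15   0.1521] toolx [0.0459 0.618  0.7848] y [ 0.9973 -0.0736 -0.0003] z [ 0.0576  0.7827 -0.6197]
yaw of y: -4.22 F [ -5.9051 -14.3235   6.3986] w 0.019529522988285464 60.019612619653344 q [ 0.6844  0.5734 -0.6999  1.7045 -0.633   1.0696  0.3333]
wood cols {258: (np.int64(295), np.int64(354)), 264: (np.int64(295), np.int64(354)), 280: (np.int64(295), np.int64(333))}
shoe press mm [  1.9741 -45.5937  41.0644]
handle row 293
top0.png (np.float64(262.2487951807229), np.float64(245.5512048192771), np.float64(1660.0))
tc.png (np.float64(262.2412773506801), np.float64(245.5558840922531), np.float64(1691.0))
```

Emit:
{"name": "arm_command", "arguments": {"steps": [{"slide": [-0.0005,-0.004,0],"rot": [0,0,0],"grip": 0},{"slide": [-0.0017,-0.02,0],"rot": [0,0,0],"grip": 0},{"slide": [-0.0021,-0.03,0],"rot": [0,0,0],"grip": 0},{"slide": [-0.0021,-0.03,0],"rot": [0,0,0],"grip": 0},{"slide": [-0.0021,-0.03,0],"rot": [0,0,0],"grip": 0},{"slide": [-0.0021,-0.03,0],"rot": [0,0,0],"grip": 0},{"slide": [-0.0021,-0.03,0],"rot": [0,0,0],"grip": 0},{"slide": [-0.0021,-0.03,0],"rot": [0,0,0],"grip": 0}]}}

```text
time: 22.75
ee_pos: [0.5897, -0.053, 0.1523]
eef_rot: [0.658, 0.613, 0.32, -0.298]
ft_force: [-0.2, 1.1, -0.5]
width: 0.0193
grip_force: 60.0
```

```bash
python3 st.py; python3 slip.py;  python3 - <<'E'
from h import *
import json
np.set_printoptions(precision=1,suppress=True)
p=shot('wrist','wd.png'); t=shot('top','tc.png'); s=shot('side','sd.png')
q=json.load(open('pose.json'))['press']
W=lambda P:R.from_euler('z',q[2]).apply(np.array(P,float)/1000.)+[q[0],q[1],0]
for n,x,f in (('top',t,0),('side',s,0),('wrist',p,1)):
    print(n,[(np.round(a['bbox']).tolist(),round(a['conf'],2)) for a in eyes.look_for('die_block',x)[:2]],'expected',proj(x,W([[0,-44.5,60],[-13,-44.5,60],[13,-44.5,60],[0,-44.5,38],[0,0,60]]),f).tolist())
c=p['pixels'].astype(int); u=[proj(p,W([0,y,60])[None],True)[0] for y in np.arange(-100,20,4)]
print([(int(y),c[int(a[1]),int(a[0])].tolist()) for y,a in zip(np.arange(-100,20,4),u) if 0<=a[1]<480])
E
python3 lat.py
python3 - <<'E'
import cv2
c=cv2.imread('pics/wd.png')[270:305,322:327,::-1].mean(1); print('handle row',270+int((c[:,0]<95).argmax()))
E
```

```text
t 22.75 pos [ 0.5897 -0.053   0.1523] toolx [0.0451 0.6157 0.7867] y [ 0.9974 -0.0717 -0.001 ] z [ 0.0557  0.7847 -0.6174]
yaw of y: -4.11 F [-0.2203  1.0574 -0.4629] w 0.01928725547965208 59.99913604930043 q [ 0.8794  0.6558 -0.5863  1.5381 -0.5295  1.3582  0.4734]
wood cols {258: (np.int64(316), np.int64(331)), 264: (np.int64(315), np.int64(332)), 280: (np.int64(313), np.int64(334))}
shoe press mm [   1.0199 -254.3357   40.2822]
top [([346.0, 232.0, 437.0, 243.0], 0.6), ([220.0, 215.0, 245.0, 233.0], 0.52)] expected [[239.25794602860316, 225.01026055100868], [238.6582163213752, 231.72078473381464], [239.85716794033738, 218.3054182177088], [241.33242442243557, 225.7657517065776], [216.33907961437933, 223.10774968131867]]
side [] expected [[336.19578107769564, 229.6704726162235], [331.10716009676537, 229.5734015989745], [341.2908263694411, 229.76766618423594], [336.24442950136506, 237.62123952921436], [337.2955204054093, 223.2430072018767]]
wrist [([311.0, 71.0, 336.0, 114.0], 0.85)] expected [[321.8281784929498, 94.42281993939426], [311.02857919684857, 94.5198637047404], [332.628553
[... 275 characters left out ...]
 83, 84]), (-68, [82, 84, 87]), (-64, [81, 81, 86]), (-60, [81, 83, 86]), (-56, [82, 83, 87]), (-52, [94, 94, 98]), (-48, [104, 107, 111]), (-44, [101, 105, 109]), (-40, [67, 70, 72]), (-36, [80, 82, 85]), (-32, [131, 134, 140]), (-28, [180, 185, 190]), (-24, [174, 177, 185]), (-20, [176, 179, 187]), (-16, [182, 186, 195]), (-12, [190, 157, 83]), (-8, [222, 179, 87]), (-4, [220, 178, 86]), (0, [227, 185, 83]), (4, [187, 154, 93]), (8, [176, 181, 190]), (12, [175, 180, 186]), (16, [147, 141, 120])]
top0.png (np.float64(262.2487951807229), np.float64(245.5512048192771), np.float64(1660.0))
tc.png (np.float64(262.2389972144847), np.float64(245.54261838440112), np.float64(1795.0))
handle row 270
```

The block's disk shows centred to within about 2 px of where it should be at the stop, the push met 14 N there, and the red tab is back at its starting pixel. Now I'm returning the stick, coming down vertically this time.

Emit:
{"name": "arm_command", "arguments": {"steps": [{"slide": [0,-0.005,0.0338],"rot": [0,0,0],"grip": 0},{"slide": [0,-0.01,0.034],"rot": [0,0,0],"grip": 0},{"slide": [0.008,-0.026,0],"rot": [0,0,1.3],"grip": 0},{"slide": [0.008,-0.026,0],"rot": [0,0,1.3],"grip": 0},{"slide": [0.008,-0.026,0],"rot": [0,0,1.3],"grip": 0},{"slide": [0.0078,-0.026,0],"rot": [0,0,1.2],"grip": 0},{"slide": [0,0,-0.02],"rot": [0,0,0],"grip": 0},{"slide": [0,0,0],"rot": [0,0,0],"grip": 0}]}}

```text
time: 24.1
ee_pos: [0.6209, -0.1686, 0.198]
eef_rot: [0.63, 0.641, 0.306, -0.314]
ft_force: [-0.4, 0.2, -1.7]
width: 0.0197
grip_force: 60.0
```

```bash
python3 st.py
python3 - <<'E'
from h import *
import json
np.set_printoptions(precision=1,suppress=True)
p=shot('wrist','we.png'); t=shot('top','te.png'); s=shot('side','se.png')
st=sensors.read_state();T=np.array(st['ee_pos']);m=R.from_quat(st['eef_rot']).as_matrix()
off=np.array(json.load(open('off.json'))); w=T+m@off; print('shoe world',w*1000)
c=p['pixels'][240:305,322:327].mean(1).round().astype(int); print([tuple(map(int,x)) for x in c[::2]])
print('top pred shoe front-top',proj(t,w+[0,0,.008]))
r=t['pixels']; y=int(round(proj(t,w+[0,0,.008])[0][1])); x=int(proj(t,w+[0,0,.008])[0][0]); print(y,x,r[y,x-14:x+30:2].tolist())
a=cv2.imread('pics/top0.png').astype(int)[236:252,244:268];b=cv2.imread('pics/te.png').astype(int)[236:252,244:268]
print('latch diff',abs(a-b).mean(2).round().astype(int))
E
```

```text
t 24.1 pos [ 0.6209 -0.1686  0.198 ] toolx [-0.0086  0.6158  0.7879] y [ 0.9998  0.0193 -0.0041] z [-0.0178  0.7877 -0.6158]
yaw of y: 1.11 F [-0.3882  0.1677 -1.7331] w 0.01967671646768868 59.998921221122146 q [ 0.8592  0.8191 -0.5325  1.1409 -0.4293  1.6731  0.4582]
shoe world [619.8 -74.9  90. ]
[(121, 118, 106), (120, 116, 102), (121, 117, 105), (125, 120, 107), (125, 120, 108), (113, 109, 100), (54, 53, 51), (202, 168, 124), (232, 200, 143), (230, 198, 143), (228, 197, 140), (227, 194, 139), (225, 192, 139), (226, 192, 138), (225, 193, 138), (225, 190, 138), (224, 190, 137), (224, 189, 137), (225, 189, 138), (224, 190, 138), (223, 189, 137), (224, 190, 137), (224, 189, 136), (224, 190, 136), (224, 190, 137), (220, 180, 86), (97, 69, 50), (99, 70, 53), (101, 72, 53), (102, 73, 54), (101, 72, 53), (100, 71, 53), (102, 72, 53)]
top pred shoe front-top [[408.4 220.7]]
221 408 [[124, 90, 56], [115, 83, 52], [128, 92, 57], [124, 89, 57], [102, 74, 47], [96, 70, 44], [89, 65, 42], [52, 45, 38], [111, 94, 72], [172, 145, 104], [178, 150, 108], [178, 149, 107], [177, 148, 106], [176, 148
[... 271 characters left out ...]
1 3 2 1 2 2 1 2 1 1 1 1 0 2 0 1 2 1]
 [1 0 1 1 1 2 1 1 0 1 2 1 3 0 3 1 1 1 1 1 1 0 1 1]
 [1 1 1 0 0 1 0 0 2 1 2 2 2 2 2 2 1 2 2 2 1 1 0 1]
 [0 1 2 2 1 2 2 0 0 1 2 2 1 0 1 2 1 1 1 1 0 1 1 1]
 [0 2 1 1 1 1 2 3 0 1 1 3 1 2 1 1 1 1 3 1 0 1 2 3]
 [1 1 1 0 2 2 1 1 2 1 2 1 1 0 1 1 2 1 1 2 1 2 1 1]
 [1 1 1 2 2 1 1 2 1 0 2 0 1 1 1 2 1 1 3 1 3 1 2 2]
 [1 1 1 0 2 1 2 2 1 1 1 2 1 2 0 2 2 1 3 1 1 1 1 3]
 [2 2 3 1 2 2 1 2 2 1 1 1 1 1 1 1 0 2 1 3 2 1 2 2]
 [1 2 2 2 3 1 2 2 1 1 0 1 1 2 1 2 2 1 1 2 3 1 1 2]
 [1 2 1 2 2 1 0 0 1 2 1 2 1 1 1 3 1 1 1 1 2 2 0 1]
 [2 2 2 2 1 1 1 2 1 1 1 0 1 0 2 1 1 1 1 2 1 1 1 1]
 [1 1 1 1 2 1 2 3 1 1 1 1 0 1 2 1 1 2 2 1 2 3 1 2]
 [3 2 4 2 2 1 1 2 3 1 1 2 1 0 1 2 1 2 1 3 1 2 3 1]]
```

Run:
```python
from h import *
np.set_printoptions(precision=4,suppress=True)
a=cv2.imread('pics/top0.png')[:,:,::-1]
for y in (222,224): print(y,[a[y,x].tolist() for x in range(396,414)])
t=shot('top','te2.png');b=t['pixels']
for y in (219,221): print(y,[b[y,x].tolist() for x in range(402,418)])
st=sensors.read_state();T=np.array(st['ee_pos']);m=R.from_quat(st['eef_rot']).as_matrix();print(T,m[:,2])
for yy in (-.072,-.075,-.078): print(yy,proj(t,[.6195,yy,.028]),proj(t,[.6195,yy-.011,.028]))
# stick centreline in x at home: wood rows extents at several columns
for x in (415,430,445): 
    r=a[200:240,x].astype(int); k=np.nonzero(r[:,0]>150)[0]+200; print(x,k.min(),k.max())
for x in (420,430): 
    r=b[200:240,x].astype(int); k=np.nonzero(r[:,0]>150)[0]+200; print('now',x,k.min(),k.max())
```

```text
222 [[113, 81, 51], [119, 85, 53], [126, 89, 56], [127, 91, 56], [121, 87, 55], [106, 77, 50], [86, 66, 48], [99, 82, 62], [141, 119, 86], [168, 141, 102], [176, 148, 106], [178, 149, 107], [178, 149, 107], [178, 150, 108], [179, 150, 108], [178, 149, 107], [179, 150, 107], [178, 150, 107]]
224 [[114, 81, 53], [118, 84, 53], [125, 89, 55], [127, 90, 56], [122, 87, 55], [109, 79, 52], [88, 67, 49], [97, 81, 60], [140, 117, 85], [167, 140, 100], [174, 146, 105], [175, 147, 105], [174, 146, 105], [174, 147, 105], [174, 146, 105], [173, 146, 104], [173, 146, 105], [172, 146, 104]]
219 [[102, 73, 46], [99, 71, 46], [98, 71, 46], [97, 70, 44], [94, 68, 44], [85, 62, 43], [69, 54, 40], [66, 55, 45], [103, 87, 67], [147, 124, 90], [173, 146, 105], [180, 152, 109], [182, 153, 110], [182, 153, 110], [182, 153, 110], [182, 152, 110]]
221 [[103, 75, 48], [98, 71, 46], [96, 69, 44], [96, 68, 44], [91, 66, 43], [76, 56, 39], [56, 45, 35], [57, 50, 43], [97, 83, 63], [143, 121, 88], [170, 143, 103], [177, 149, 106], [177, 148, 107], [178, 149, 108], [176, 148, 106], [176, 147, 106]]
[ 0.6218 -0.1693  0.201 ] [-0.0149  0.7863 -0.6176]
-0.072 [[401.5376 223.5786]] [[407.0909 223.6483]]
-0.075 [[403.052  223.5976]] [[408.6058 223.6673]]
-0.078 [[404.5665 223.6166]] [[410.1207 223.6863]]
415 220 225
430 219 224
445 218 223
now 420 217 223
now 430 216 222
```

Emit:
{"name": "arm_command", "arguments": {"steps": [{"slide": [0,0.0005,-0.012],"rot": [0,0,0],"grip": 0},{"slide": [0,0.0005,-0.012],"rot": [0,0,0],"grip": 0},{"slide": [0,0,-0.012],"rot": [0,0,0],"grip": 0},{"slide": [0,0,-0.012],"rot": [0,0,0],"grip": 0},{"slide": [0,0,-0.01],"rot": [0,0,0],"grip": 0},{"slide": [0,0,-0.003],"rot": [0,0,0],"grip": 0},{"slide": [0,0,-0.003],"rot": [0,0,0],"grip": 0},{"slide": [0,0,0],"rot": [0,0,0],"grip": 0}]}}

```text
time: 25.3
ee_pos: [0.6219, -0.1691, 0.1362]
eef_rot: [0.63, 0.641, 0.306, -0.312]
ft_force: [0.1, 0.3, -1.3]
width: 0.0195
grip_force: 60.0
```

```bash
cat > sh.py <<'E'
from h import *
import json
np.set_printoptions(precision=1,suppress=True)
st=sensors.read_state();T=np.array(st['ee_pos']);m=R.from_quat(st['eef_rot']).as_matrix()
print('shoe world',(T+m@np.array(json.load(open('off.json'))))*1000)
t=shot('top','tf.png')['pixels']
for y in (222,224): print(y,[int(t[y,x,0]) for x in range(396,416)])
E
python3 st.py; python3 sh.py
```

```text
t 25.3 pos [ 0.6219 -0.1691  0.1362] toolx [-0.0104  0.6176  0.7864] y [ 0.9998  0.0179 -0.0008] z [-0.0145  0.7863 -0.6177]
yaw of y: 1.02 F [ 0.1238  0.3088 -1.2649] w 0.01953657889802701 59.999069636687636 q [ 0.8573  0.8761 -0.5191  1.1798 -0.4047  1.5968  0.5163]
shoe world [620.1 -75.1  25.4]
222 [116, 122, 129, 131, 124, 110, 88, 62, 60, 100, 149, 174, 181, 182, 181, 181, 181, 180, 180, 180]
224 [115, 121, 129, 131, 125, 112, 89, 62, 59, 99, 144, 171, 179, 179, 178, 179, 177, 177, 176, 175]
```

Emit:
{"name": "arm_command", "arguments": {"steps": [{"slide": [0,0.0008,-0.0012],"rot": [0,0,0],"grip": 0},{"slide": [0,0.0007,-0.0012],"rot": [0,0,0],"grip": 0},{"slide": [0,0.0005,-0.001],"rot": [0,0,0],"grip": 0},{"slide": [0,0,-0.0008],"rot": [0,0,0],"grip": 0},{"slide": [0,0,0],"rot": [0,0,0],"grip": 0},{"slide": [0,0,0],"rot": [0,0,0],"grip": 0},{"slide": [0,0,0],"rot": [0,0,0],"grip": 0},{"slide": [0,0,0],"rot": [0,0,0],"grip": 0}]}}

```text
time: 26.35
ee_pos: [0.6218, -0.167, 0.132]
eef_rot: [0.63, 0.641, 0.306, -0.312]
ft_force: [-0.8, -0.6, 1.0]
width: 0.0195
grip_force: 60.0
```

```bash
python3 st.py; python3 sh.py
```

```text
t 26.35 pos [ 0.6218 -0.167   0.132 ] toolx [-0.0104  0.6174  0.7866] y [ 0.9998  0.018  -0.0009] z [-0.0147  0.7864 -0.6175]
yaw of y: 1.03 F [-0.8275 -0.5771  0.959 ] w 0.019544944733344994 59.99978947453201 q [ 0.8563  0.8783 -0.5192  1.1861 -0.4041  1.589   0.5192]
shoe world [620.  -73.   21.2]
222 [116, 121, 130, 130, 125, 109, 85, 77, 112, 153, 176, 183, 183, 183, 183, 182, 181, 181, 180, 180]
224 [115, 121, 130, 130, 125, 111, 86, 77, 111, 150, 171, 178, 179, 179, 178, 178, 178, 177, 177, 176]
```

Emit:
{"name": "arm_command", "arguments": {"steps": [{"slide": [0,0.0006,-0.0006],"rot": [0,0,0],"grip": 0},{"slide": [0,0.0005,-0.0005],"rot": [0,0,0],"grip": 0},{"slide": [0,0,0],"rot": [0,0,0],"grip": 0},{"slide": [0,0,0],"rot": [0,0,0],"grip": 0.5},{"slide": [0,0,0],"rot": [0,0,0],"grip": 0.5},{"slide": [0,0,0],"rot": [0,0,0],"grip": 0.5},{"slide": [0,0,0],"rot": [0,0,0],"grip": 0.5},{"slide": [0,0,0],"rot": [0,0,0],"grip": 0.5}]}}

```text
time: 27.4
ee_pos: [0.6218, -0.166, 0.1307]
eef_rot: [0.63, 0.641, 0.306, -0.312]
ft_force: [-0.9, -0.9, 0.4]
width: 0.0433
grip_force: 0.0
```

```bash
python3 st.py; python3 sh.py
```

```text
t 27.4 pos [ 0.6218 -0.166   0.1307] toolx [-0.0103  0.6175  0.7865] y [ 0.9998  0.0179 -0.001 ] z [-0.0147  0.7864 -0.6176]
yaw of y: 1.03 F [-0.9255 -0.9259  0.4119] w 0.04332766998166749 0.0 q [ 0.8558  0.8784 -0.5194  1.1891 -0.4041  1.5858  0.5199]
shoe world [620.  -71.9  19.9]
222 [115, 122, 129, 131, 125, 110, 89, 102, 145, 174, 183, 184, 183, 183, 182, 182, 181, 181, 180, 181]
224 [116, 121, 129, 131, 125, 111, 90, 97, 138, 168, 178, 180, 179, 178, 179, 178, 178, 178, 177, 175]
```

Emit:
{"name": "arm_command", "arguments": {"steps": [{"slide": [0,-0.008,0.0062],"rot": [0,0,0],"grip": 0.5},{"slide": [0.0003,-0.0157,0.0124],"rot": [0,0,0],"grip": 0.5},{"slide": [0.0003,-0.0157,0.0124],"rot": [0,0,0],"grip": 0.5},{"slide": [0.0003,-0.0157,0.0124],"rot": [0,0,0],"grip": 0.5},{"slide": [0.0003,-0.0157,0.0124],"rot": [0,0,0],"grip": 0.5},{"slide": [0.0003,-0.0157,0.0124],"rot": [0,0,0],"grip": 0.5},{"slide": [0,-0.01,0.04],"rot": [-5,0,0],"grip": 0.5},{"slide": [0,0,0.04],"rot": [-5,0,0],"grip": 0.5}]}}

```text
time: 28.45
ee_pos: [0.6229, -0.2644, 0.2798]
eef_rot: [0.656, 0.665, 0.248, -0.255]
ft_force: [0.8, -0.1, 0.7]
width: 0.0434
grip_force: 0.0
```

```bash
python3 st.py
python3 - <<'E'
from h import *
import json
np.set_printoptions(precision=1,suppress=True)
t=shot('top','tz.png');s=shot('side','sz.png');w=shot('wrist','wz.png')
a=cv2.imread('pics/top0.png').astype(int);b=cv2.imread('pics/tz.png').astype(int);d=abs(a-b).mean(2)
for n,(x0,y0,x1,y1) in dict(stick=(400,205,500,235),latch=(244,234,268,252),tape=(435,148,478,191),tin=(358,132,413,179),cutters=(240,300,282,327),clamp=(309,296,334,340)).items():
    r=d[y0:y1,x0:x1]; print(n,r.mean().round(1),(r>25).sum())
q=json.load(open('pose.json'))['press']
W=lambda P:R.from_euler('z',q[2]).apply(np.array(P,float)/1000.)+[q[0],q[1],0]
for n,x,f in(('top',t,0),('side',s,0),('wrist',w,1)):
  print(n,[(np.round(o['bbox']).tolist(),round(o['conf'],2)) for o in eyes.look_for('die_block',x)[:2]],proj(x,W([[0,.5,60],[0,-44.5,60]]),f).tolist())
E
```

```text
t 28.45 pos [ 0.6229 -0.2644  0.2798] toolx [-0.0079  0.7465  0.6654] y [ 0.9999  0.0148 -0.0048] z [-0.0134  0.6653 -0.7465]
yaw of y: 0.85 F [ 0.7808 -0.1109  0.7298] w 0.04336502478881441 0.0 q [ 0.8257  0.8072 -0.4651  0.8588 -0.3266  1.8658  0.4032]
stick 5.7 9
latch 0.7 0
tape 9.6 0
tin 0.5 0
cutters 0.6 0
clamp 11.9 3
top [([218.0, 219.0, 244.0, 234.0], 0.56)] [[216.08174745148588, 223.08638836142714], [239.25794602860316, 225.01026055100868]]
side [([321.0, 241.0, 332.0, 244.0], 0.65), ([331.0, 217.0, 344.0, 240.0], 0.54)] [[337.30756065814523, 223.17263751872545], [336.19578107769564, 229.6704726162235]]
wrist [([313.0, 30.0, 329.0, 56.0], 0.85), ([311.0, 208.0, 333.0, 282.0], 0.69)] [[322.49518521453257, 27.85229585945001], [320.1404360879535, 41.492341198598155]]
```

Run:
```python
from h import *
import json
a=cv2.imread('pics/top0.png').astype(int);b=cv2.imread('pics/tz.png').astype(int);d=abs(a-b).mean(2).round().astype(int)
for y in (220,224,226,228,232,233,234): print(y,d[y,205:256].tolist())
t=shot('top'); q=json.load(open('pose.json'))['press']
W=lambda P:R.from_euler('z',q[2]).apply(np.array(P,float)/1000.)+[q[0],q[1],0]
print(proj(t,W([[x,y,z] for y in(-44.5,-48) for x,z in((-19,38),(-13,60),(13,60),(0,30))])).round(1).tolist())
```

```text
220 [1, 1, 1, 2, 1, 2, 0, 1, 1, 0, 0, 1, 1, 1, 1, 3, 17, 33, 47, 55, 58, 57, 58, 57, 57, 56, 57, 57, 55, 53, 52, 50, 52, 52, 48, 34, 15, 1, 7, 14, 15, 16, 15, 11, 8, 5, 3, 2, 1, 1, 1]
224 [1, 2, 0, 1, 2, 1, 1, 0, 1, 2, 0, 1, 1, 2, 1, 2, 11, 26, 41, 48, 52, 52, 54, 53, 51, 49, 41, 27, 6, 7, 13, 8, 3, 9, 8, 2, 8, 14, 17, 21, 23, 24, 24, 24, 22, 23, 25, 25, 24, 23, 21]
226 [2, 1, 0, 3, 0, 1, 1, 0, 1, 1, 1, 1, 1, 4, 15, 26, 36, 43, 46, 47, 48, 47, 47, 49, 47, 39, 26, 10, 3, 1, 1, 2, 3, 2, 1, 8, 17, 21, 21, 23, 23, 24, 24, 23, 22, 23, 21, 17, 11, 13, 16]
228 [0, 0, 0, 0, 0, 1, 0, 1, 2, 0, 1, 1, 1, 13, 25, 35, 41, 42, 42, 43, 44, 45, 47, 47, 47, 41, 27, 13, 8, 7, 6, 4, 2, 2, 3, 10, 19, 22, 23, 23, 23, 24, 25, 23, 19, 14, 8, 3, 0, 1, 2]
232 [1, 1, 1, 0, 1, 1, 0, 1, 1, 0, 2, 0, 1, 1, 1, 1, 0, 0, 0, 1, 2, 4, 3, 2, 1, 0, 0, 1, 1, 1, 2, 2, 2, 2, 7, 13, 10, 1, 13, 19, 14, 12, 8, 3, 0, 1, 1, 1, 1, 1, 1]
233 [0, 1, 1, 0, 0, 2, 0, 1, 1, 0, 0, 0, 1, 0, 1, 0, 0, 0, 1, 0, 1, 3, 2, 0, 0, 0, 0, 0, 0, 1, 0, 0, 0, 2, 7, 12, 8, 3, 13, 13, 8, 6, 3, 1, 2, 0, 0, 1, 0, 0, 2]
234 [0, 0, 0, 1, 0, 0, 0, 1, 1, 1, 1, 1, 0, 0, 0, 0, 0, 0, 0, 0, 1, 1, 0, 1, 0, 0, 0, 0, 1, 1, 1, 0, 0, 1, 3, 6, 3, 7, 13, 8, 5, 1, 1, 1, 1, 0, 1, 0, 1, 0, 2]
[[240.5, 235.4], [238.7, 231.7], [239.9, 218.3], [242.1, 226.0], [242.2, 235.5], [240.5, 231.9], [241.7, 218.5], [243.8, 226.2]]
```

```bash
python3 -c "
from bench import order
print(order.close_job())"
```

```text
the job is handed in; nothing more can be done
None
```

The job is handed in at about 29 s: the die block is at the end stop (within about 1 mm in the top view) with the latch at its sprung-in position, and the stick is back in its rest. My first close on the block missed, and the stick turned about 10° in the grip when I lifted it out, which I allowed for. The other things I compared (tape, tin, cutters, clamp) show no movement.

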